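# Fetch the pinch bowl from behind the seasonings

## Robot

A 6-joint arm with a two-finger parallel gripper is mounted at the origin on the work surface. World frame = base frame: x ahead of the robot, y to its left, z up, the work surface at z = 0. Lengths are in mm, angles in rad, forces in N, time in s.
With the tool pointing down it reaches from about 400 to 925 mm from the base axis. Payload 12.5 kg.
Tool frame: the origin (TCP) lies between the finger pads, 19 mm behind the fingertips; this is the grasp point; z points along the fingers, y is the line along which they close (so a half turn about z gives the same grasp; the last joint's range is limited). The gripper opens to 95 mm and grips with 3 to 60 N. Pads are 20 mm wide; open, the fingers measure 119 mm over their backs; the gripper's body (75 mm by 180 mm) begins 59 mm behind the grasp point.
Start: joints at [1.06, 0.491, 1.559, -0, 1.092, -0.106], TCP at [246.132, 574.512, 233.461] pointing down, gripper open.
Joint ranges: [-3.1, 3.1], [-0.84, 2.19], [0.05, 2.79], [-1.13, 4.28], [0.06, 2.93], [-2.69, 2.69]. Speed limits (rad/s): [2.22, 2.22, 2.79, 3.14, 3.14, 3.14].

## Interface

Orientations are given as [roll, pitch, yaw] about the fixed x, y, z axes, in that order (R = Rz(yaw) Ry(pitch) Rx(roll)).
In Python, from cell import * gives the robot as it stands. The module is installed in compiled form; this text tells all that it offers.
- The arm moves only by the tool arm_command, never from a script. Its arguments are lists of equal length, an entry for each row: "delta_pos": the shift along the world's x, y, z in units of 250 mm (1.0 is 250 mm), a list of three; "delta_rot": the turn, a rotation vector about the world's x, y, z in units of 90 degrees (1.0 is 90 degrees), a list of three; "claw": the closure, from 0 (fully open) to 1 (shut). In form: {"delta_pos": [[tx, ty, tz], ...], "delta_rot": [[wx, wy, wz], ...], "claw": [claw, ...]}. A call has exactly 5 rows; each row is the pose to reach, as a shift and turn from the pose commanded when the call began; what a row does not reach only later rows make up. A row lasts 1/12 s, in which the tool goes at most 41.7 mm and 7.16 degrees, less where a joint would pass 70% of its speed; a pose out of reach is approached as far as the arm can. A call with a number of a shift or a turn outside -1 to 1 is refused whole. A call with a gripper value outside its range is refused whole. The fingers move at their own pace and stop on an object; the grip force is fixed at half the most. Time passes only in rows, so rows that repeat a pose let the fingers close, or fill a call up. It gives the time, the measured TCP pose, the force, the opening and the grip force at its end, in the units of the state.
- state(): the state, without advancing time (a new reading comes with each control period).
- read_camera(name): name is "side" or "top" or "wrist"; returns the picture (400x640x3 uint8, red, green, blue); there is no depth.
- calibration(name): a dict with "camera_matrix" (3x3 intrinsics, pixels), "k1" (the pictures are not rectified: a ray, as slopes to the right and down, at radius r is drawn at 1 + k1 r^2 times it, then the intrinsics apply), "T" (4x4, takes a point from camera to world coordinates). Camera axes: x right, y down, z forward; pixel columns grow to the right and rows downward; lengths in mm; the calibration is good to about 2 mm. A picture is of the moment at which its call begins: read the wrist's pose just before it. calibration takes no time and is no camera call; for the wrist camera it gives the pose at the moment of the call.
- job_done(): hands the job in; it is judged then, once.
The state is a dict: "t": time; "joints": joint angles; "qvel": joint speeds; "tau": joint torques, N m; "eef_pos": TCP position; "tcp_rot": TCP orientation; "ft_force": force on the tool from outside, world axes, zero at the start; "moment": the same for the moment, N m; "opening": opening from 0.0 (shut) to 1.0 (fully open); "grip_force": force on a finger pad.
Only numpy, scipy, OpenCV 4.12 (cv2) and the standard library are available. Lean on these libraries where they do the work, as an engineer would, in place of code of your own. Each camera call takes 0.05 s, during which the arm holds its last target. There are 200 camera calls.

## Task

The small pinch bowl stands hemmed in behind the pepper mill, the square tin and the round jar: first move all three of these onto the cutting board, then bring the bowl to the kitchen scale and set it upright in the middle of the round weighing plate. With the bowl on the scale and the three still on the board, put each of the three back upright in the middle of the coaster it came from. Knock none of these over, and leave the oil bottle where it stands.

Things in the scene. Friction and masses are not known exactly. Their poses are not given: they have to be found in the camera images.
- pinch_bowl: small red silicone pinch bowl, open at the top, 60 mm across the rim (58 mm at 8 mm height, foot 50 mm), 36 mm high, walls 4 mm, nearly upright; on the counter, with the three coasters in front and on both sides, their centres 95 to 114 mm from its own. Origin: centre of its underside, z up. Grip it across its outside, TCP 24 mm above its underside.
- mill: turned wooden pepper mill, round, 118 mm high plus a small steel button on top (127 mm in all); foot 54 mm across, waist 38 mm, head a plain cylinder 48 mm across from 84 to 112 mm height (grip it there). Origin: centre of its underside, z up.
- tin: square metal spice tin, 52 x 52 mm, 108 mm high, straight sides with a paper band. Origin: centre of its underside, z up, x and y square to its sides.
- jar: round white stoneware jar with a wooden stopper as wide as itself, 58 mm across (stopper 57 mm, from 88 mm up), 110 mm high. Origin: centre of its underside, z up.
- coaster_left: round marble coaster, 84 mm across, 5 mm thick, fixed, to the left of the bowl as the robot sees it (towards +y); one of the three seasoning containers starts centred on it (which one varies). Origin: centre of its underside on the counter, z up.
- coaster_front: round marble coaster, 84 mm across, 5 mm thick, fixed, in front of the bowl (between bowl and robot); one of the three seasoning containers starts centred on it (which one varies). Origin: centre of its underside on the counter, z up.
- coaster_right: round marble coaster, 84 mm across, 5 mm thick, fixed, to the right of the bowl as the robot sees it (towards -y); one of the three seasoning containers starts centred on it (which one varies). Origin: centre of its underside on the counter, z up.
- board: dark wooden cutting board lying flat, fixed, 260 mm along its x, 150 mm along its y, 15 mm thick, on the left or the right side of the counter. Origin: centre of its underside; its top is 15 mm above. The free side area.
- scale_plate (a point): centre of the top face of the kitchen scale's round steel plate, 124 mm across, 22 mm above the counter; the scale is fixed, 200 x 150 mm, black, on the other side from the board. z up.
- oil_bottle: green glass oil bottle, 54 mm across, 140 mm high, standing loose beyond and to the left of the coasters; a bystander, to be left where it stands. Origin: centre of its underside, z up.
Mind the look-alikes: they are no part of the job. Of the things that look like the pinch_bowl, take the one that is nearest to the robot's base at the start. What is shaped like the jar but red is not meant.

How it is judged (in metres and radians):
On the way, in this order (a step that is already met when the one before it is completed fails the run):
1. the mill, the tin and the jar all stand upright on the cutting board, the bowl still where it was (within 50 mm) (x of mill in the frame of board between -0.13 and 0.13 m and y of mill in the frame of board between -0.075 and 0.075 m and z of mill in the frame of board between 0.011 and 0.02 m and angle between each of mill, tin, jar's own z axis and vertical below 0.15 rad and x of tin in the frame of board between -0.13 and 0.13 m and y of tin in the frame of board between -0.075 and 0.075 m and z of tin in the frame of board between 0.011 and 0.02 m and x of jar in the frame of board between -0.13 and 0.13 m and y of jar in the frame of board between -0.075 and 0.075 m and z of jar in the frame of board between 0.011 and 0.02 m and distance of pinch_bowl from where it was at the start of the episode below 0.05 m), for 0.2 s.
2. the bowl stands in the middle of the scale's plate, while the mill, the tin and the jar are all still upright on the board (horizontal distance between pinch_bowl and scale_plate below 0.015 m and z of pinch_bowl in the frame of scale_plate between -0.004 and 0.005 m and angle between pinch_bowl's own z axis and vertical below 0.12 rad and x of mill in the frame of board between -0.13 and 0.13 m and y of mill in the frame of board between -0.075 and 0.075 m and z of mill in the frame of board between 0.011 and 0.02 m and angle between each of mill, tin, jar's own z axis and vertical below 0.15 rad and x of tin in the frame of board between -0.13 and 0.13 m and y of tin in the frame of board between -0.075 and 0.075 m and z of tin in the frame of board between 0.011 and 0.02 m and x of jar in the frame of board between -0.13 and 0.13 m and y of jar in the frame of board between -0.075 and 0.075 m and z of jar in the frame of board between 0.011 and 0.02 m), for 0.2 s.
At the end, for the whole second after the job is handed in: the mill, the tin and the jar each stand upright within 15 mm of where they stood at the start (centred on their own coasters), the bowl stands upright on the scale's plate within 15 mm of its centre, all released and at rest (distance of each of mill, tin, jar from where it was at the start of the episode below 0.015 m and angle between each of mill, tin, jar, pinch_bowl's own z axis and vertical below 0.12 rad and horizontal distance between pinch_bowl and scale_plate below 0.015 m and z of pinch_bowl in the frame of scale_plate between -0.004 and 0.005 m and linear speed of each of mill, tin, jar, pinch_bowl below 0.02 m/s); the robot touches nothing.
It fails at once if the mill, the tin, the jar or the bowl is tipped over (more than 40 degrees) (angle between any of mill, tin, jar, pinch_bowl's own z axis and vertical above 0.7 rad).
It fails at once if the oil bottle is knocked over or shifted more than 30 mm (distance of oil_bottle from where it was at the start of the episode above 0.03 m or angle between oil_bottle's own z axis and vertical above 0.7 rad).
It also fails if it takes over 131 s, if anything falls off the work surface, if the arm or the gripper's body presses on something with over 40 N, if the wrist force passes 120 N, or if a joint passes its speed limit or range.

## Working session

There is one attempt and no reset: what is moved stays moved. The work goes in short steps, Python scripts to look and compute and a tool call to move; the robot and the scene stay as the last step left them, time stands still between calls to the robot, and variables do not carry over. Pictures are saved under pics/ and viewed, at most 14 in all, crops included, and the job is handed in when it is done.

Besides the shell and the picture viewer there is one more tool, called after ">>>" by a JSON object that holds its "op" and its "data". arm_command: Moves the arm, as the interface text tells. Shifts and turns lie within -1 to 1; 1 stands for 250 mm of shift or 90 degrees of turn. Its arguments: {"type":"object","properties":{"delta_pos":{"type":"array"},"delta_rot":{"type":"array"},"claw":{"type":"array"}},"required":["delta_pos","delta_rot","claw"]}

```bash
mkdir -p pics; cat > h.py <<'E'
from cell import *
import numpy as np, cv2
def ray(c,px):
    K=np.array(c["camera_matrix"]);k=c["k1"];T=np.array(c["T"])
    d=np.array([(px[0]-K[0,2])/K[0,0],(px[1]-K[1,2])/K[1,1]])
    u=d.copy()
    for _ in range(20): u=d/(1+k*(u@u))
    return T[:3,3],T[:3,:3]@np.array([u[0],u[1],1])
def plane(c,px,z):
    o,v=ray(c,px); return (o+v*(z-o[2])/v[2])[:2]
def proj(c,P):
    K=np.array(c["camera_matrix"]);T=np.array(c["T"])
    q=T[:3,:3].T@(np.array(P,float)-T[:3,3]);u=q[:2]/q[2];u=u*(1+c["k1"]*(u@u))
    return [K[0,0]*u[0]+K[0,2],K[1,1]*u[1]+K[1,2]]
def snap(n,f):
    c=calibration(n);im=read_camera(n);cv2.imwrite(f"pics/{f}.png",im[:,:,::-1]);return c,im
E
python3 - <<'E'
from h import *
np.set_printoptions(precision=2,suppress=True)
for n in ["top","side"]:
    c,im=snap(n,n+"0");print(n,c["camera_matrix"],c["k1"],c["T"])
print(state())
E
```

```text
top [[363.45   0.   320.7 ]
 [  0.   363.45 199.72]
 [  0.     0.     1.  ]] -0.07878961878892782 [[ -0.16  -0.96   0.23 394.57]
 [ -0.99   0.15  -0.04  16.21]
 [  0.01  -0.23  -0.97 859.82]
 [  0.     0.     0.     1.  ]]
side [[475.38   0.   318.96]
 [  0.   475.38 200.51]
 [  0.     0.     1.  ]] 0.046801125302968684 [[   0.76   -0.46    0.47   61.72]
 [  -0.65   -0.51    0.56 -654.62]
 [  -0.01   -0.73   -0.69  821.4 ]
 [   0.      0.      0.      1.  ]]
{'t': 0.1, 'joints': array([ 1.06,  0.49,  1.56,  0.  ,  1.09, -0.11]), 'qvel': array([-0., -0., -0., -0.,  0.,  0.]), 'tau': array([  0.  , -61.36, -25.86,   0.07,   0.05,  -0.  ]), 'eef_pos': array([246.  , 574.31, 232.9 ]), 'tcp_rot': array([-3.14, -0.  ,  2.74]), 'ft_force': array([-0.01, -0.95,  0.64]), 'moment': array([0.06, 0.04, 0.  ]), 'grip_force': 0.0, 'opening': 0.9988053552084535}
```

View pics/top0.png

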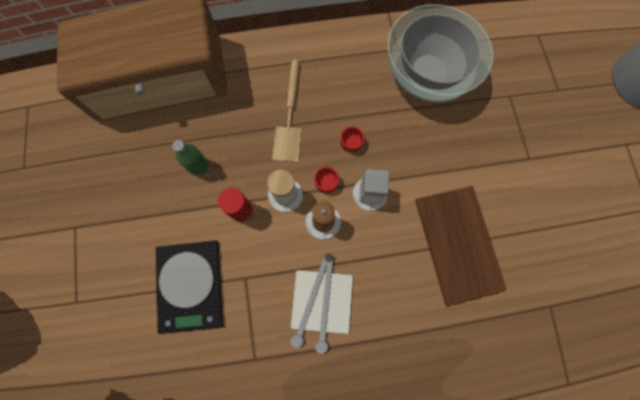

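View pics/side0.png

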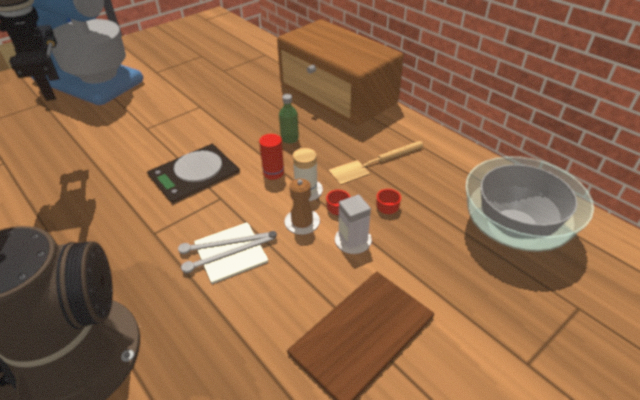

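Top view: jar on the left coaster (285,193), mill on the front coaster (323,218), tin on the right coaster (371,190). The board is at (460,245), the scale plate at (187,280) and the bottle at (192,158). The red jar at (235,205) is a decoy. There are two red bowls, at (327,180) and (352,138). The one at (327,180) is lower in the picture, so nearer the base, and it lies among the coasters, so it is the one meant. I'll confirm this in an enlarged crop.

```bash
python3 - <<'E'
import cv2,numpy as np
a=cv2.imread("pics/top0.png")[115:245,215:405];b=cv2.imread("pics/side0.png")[125:260,250:410]
cv2.imwrite("pics/c1.png",np.vstack([cv2.resize(a,(570,390)[:2],interpolation=2)]))
a=cv2.resize(a,None,fx=4,fy=4,interpolation=2);cv2.imwrite("pics/c1.png",a)
b=cv2.resize(b,None,fx=4.4,fy=4.4,interpolation=2);cv2.imwrite("pics/c2.png",b)
E
```

```text
(no output)
```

View pics/c1.png

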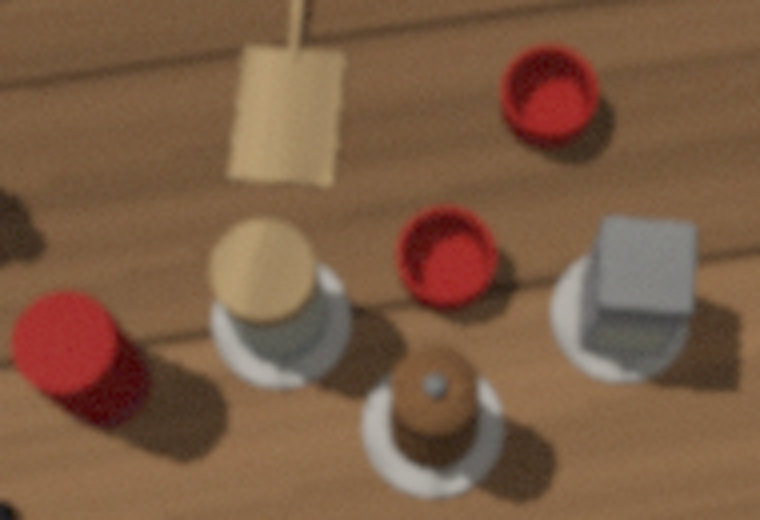

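View pics/c2.png

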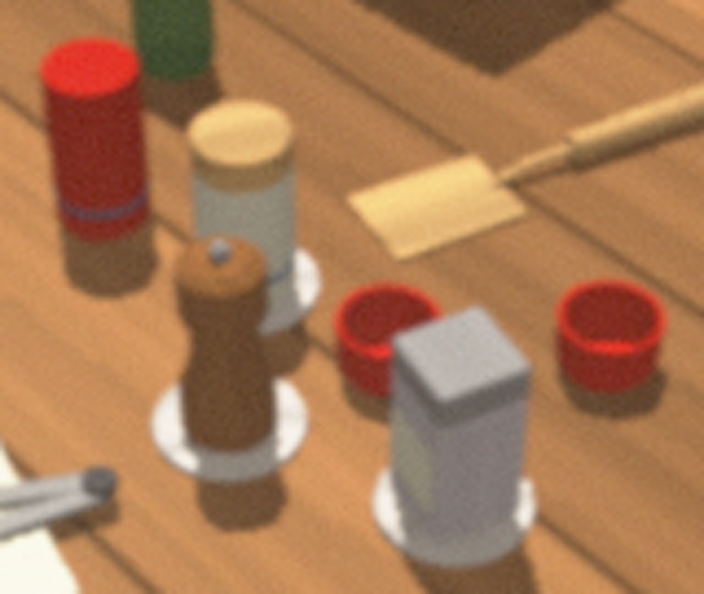

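The crops confirm it: two equal red bowls, with the one at top-view (327,180) sitting between the three coasters and nearest the base. Now the measuring.

```bash
python3 - <<'E'
from h import *
from scipy.optimize import least_squares
np.set_printoptions(precision=1,suppress=True)
def fit(P,r):
    f=lambda q:np.hypot(P[:,0]-q[0],P[:,1]-q[1])-(r if r else q[2])
    x0=list(P.mean(0))+([] if r else [40]);s=least_squares(f,x0,loss="soft_l1",f_scale=1.0);return s.x,np.median(abs(f(s.x)))
def comp(m,seed,rad):
    w=np.zeros_like(m);cv2.circle(w,seed,rad,255,-1);m=m&w
    cs,_=cv2.findContours(m,cv2.RETR_EXTERNAL,cv2.CHAIN_APPROX_NONE)
    return max(cs,key=cv2.contourArea)
S={"top":dict(left=(285,195),front=(323,221),right=(370,193),bowl=(327,180),bowl2=(352,138),jartop=(281,182),plate=(187,280),board=(460,245),mbtn=(323.7,211)),
   "side":dict(left=(312,190),front=(302,221),right=(353,240),bowl=(338,201),bowl2=(388,201),jartop=(305,156),plate=(198,166),board=(362,335),mbtn=(300,182.5))}
for n in S:
    c=calibration(n);im=cv2.imread(f"pics/{n}0.png");hsv=cv2.cvtColor(cv2.resize(im,None,fx=4,fy=4,interpolation=cv2.INTER_CUBIC),cv2.COLOR_BGR2HSV)
    H,s,V=cv2.split(hsv);print(n)
    white=((s<60)&(V>(150 if n=="top" else 165))).astype(np.uint8)*255
    red=(((H<6)|(H>174))&(s>170)&(V>60)).astype(np.uint8)*255
    tan=((H>10)&(H<30)&(s>60)&(V>(125 if n=='top' else 150))).astype(np.uint8)*255
    pl=((s<60)&(V>120)).astype(np.uint8)*255
    sub=lambda ct:(ct.reshape(-1,2)+.5)/4-.5
    for k,m,z,r,rad,hull in [("left",white,5,42,24,1),("front",white,5,42,24,1),("right",white,5,42,26,1),("plate",pl,22,62,34,1)]:
        sd=tuple(int(4*v) for v in S[n][k]);ct=comp(m,sd,rad*4)
        P=np.array([plane(c,p,z) for p in sub(cv2.convexHull(ct))])
        # resample arcs: use hull pts
        print(k,*fit(P,r),*fit(P,None),len(P))
    for k in ["bowl","bowl2"]:
        ct=comp(red,tuple(int(4*v) for v in S[n][k]),17*4);P=np.array([plane(c,p,36) for p in sub(cv2.convexHull(ct))])
        print(k,*fit(P,30),*fit(P,None))
    print("mill button",plane(c,S[n]["mbtn"],127))
    if n=="top":
        ct=comp(tan,tuple(int(4*v) for v in S[n]["jartop"]),17*4);P=np.array([plane(c,p,110) for p in sub(cv2.convexHull(ct))]);print("jar",*fit(P,28.5),*fit(P,None))
        b=cv2.GaussianBlur(hsv,(0,0),4);dark=(cv2.GaussianBlur(V,(0,0),6)<88).astype(np.uint8)*255
        ct=comp(dark,(460*4,245*4),75*4);rr=cv2.boxPoints(cv2.minAreaRect(ct))
        ap=cv2.approxPolyDP(cv2.convexHull(ct),30,True);Q=np.array([plane(c,p,15) for p in sub(ap)]);print("board",Q,Q.mean(0),np.linalg.norm(np.roll(Q,1,0)-Q,axis=1))
    tp={"top":[(599,217),(697,221),(692,315),(597,310)],"side":[(393,345),(477,308),(529,367),(446,403)]}[n]
    o,f=((215,115),4) if n=="top" else ((250,125),4.4)
    Q=np.array([plane(c,(p[0]/f+o[0],p[1]/f+o[1]),108) for p in tp]);e=np.roll(Q,-1,0)-Q
    print("tin",Q.mean(0),np.linalg.norm(e,axis=1),np.degrees(np.arctan2(e[:,1],e[:,0]))%90)
    rb={"top":(67,342),"side":(90,68)}[n];print("redjar",plane(c,(rb[0]/f+o[0],rb[1]/f+o[1]),110))
    if n=="top": print("bottle top",plane(c,(179,145),140))
    else:print("bottle",plane(c,(287,98),140))
E
```

```text
top
left [621.7  63.7] 0.4986660266064149 [619.5  66.7  38.8] 0.5745838571398778 22
front [542.3 -16.7] 0.4886461829448976 [540.  -13.8  38.9] 0.6097954974020965 29
right [ 592.8 -140.2] 0.6253251067764651 [ 592.5 -137.2   39.6] 0.4560546444688782 23
plate [454.6 315.4] 1.1358848143357747 [454.6 314.8  60.7] 0.14959457824617317 57
bowl [635.1 -39.7] 0.8219992544642771 [635.1 -39.7  30.4] 0.909538738538572
bowl2 [ 727.9 -117.9] 1.1270772330237513 [ 727.4 -117.5   31.4] 1.203581469634475
mill button [541.6 -17.3]
jar [623.7  66.6] 5.009138309257537 [627.9  65.7  34.3] 1.0228559012065404
board [[ 559.8 -384.2]
 [ 318.9 -394.1]
 [ 307.2 -266. ]
 [ 550.7 -248.2]] [ 434.2 -323.1] [136.3 241.2 128.6 244.1]
tin [ 592.3 -141.2] [53.5 53.1 51.1 52.3] [78.8 75.5 78.1 78.2]
redjar [597.7 171.6]
bottle top [728.7 266.3]
side
left [620.7  66.4] 1.6933440224999075 [628.3  61.6  34.1] 0.5712112733421435 15
front [541.7 -16.5] 0.4532431654634905 [538.  -14.4  38.4] 0.5411524246349728 23
right [ 593.  -139.5] 0.6725873886172735 [-357130.2  193800.5  406876.6] 4.230322303075809 17
plate [454.4 315.5] 1.2445913628020122 [454.7 316.2  63.4] 0.5654868858685589 47
bowl [634.3 -41.4] 3.159172365132946 [630.8 -51.9  41. ] 2.8435261230043842
bowl2 [ 722.3 -125.7] 9.083978164947588 [ 720.2 -125.3   39.3] 2.8038434583355674
mill button [541.3 -17.9]
tin [ 594.9 -138.4] [50.4 48.4 48.1 47.2] [80.7 77.2 79.3 79.9]
redjar [599.  172.3]
bottle [725.2 263.2]
```

>>> {"op": "arm_command", "data": {"delta_pos": [[0.347, -0.714, 0.017], [0.347, -0.714, 0.017], [0.347, -0.714, 0.017], [0.347, -0.714, 0.017], [0.347, -0.714, 0.017]], "delta_rot": [[0, 0, -0.218], [0, 0, -0.218], [0, 0, -0.218], [0, 0, -0.218], [0, 0, -0.218]], "claw": [0, 0, 0, 0, 0]}}

```text
t: 0.52
eef_pos: [333.4, 393.5, 237.6]
tcp_rot: [-3.141, 0.0, 2.394]
ft_force: [1.1, -0.6, 0.2]
opening: 0.999
grip_force: 0.0
```

>>> {"op": "arm_command", "data": {"delta_pos": [[0.347, -0.714, 0.017], [0.347, -0.714, 0.017], [0.347, -0.714, 0.017], [0.347, -0.714, 0.017], [0.347, -0.714, 0.017]], "delta_rot": [[0, 0, -0.218], [0, 0, -0.218], [0, 0, -0.218], [0, 0, -0.218], [0, 0, -0.218]], "claw": [0, 0, 0, 0, 0]}}

```text
t: 0.93
eef_pos: [420.3, 215.0, 242.0]
tcp_rot: [-3.142, 0.0, 2.051]
ft_force: [0.5, -0.1, -0.9]
opening: 1.002
grip_force: 0.0
```

>>> {"op": "arm_command", "data": {"delta_pos": [[0.347, -0.714, 0.017], [0.347, -0.714, 0.017], [0.347, -0.714, 0.017], [0.347, -0.714, 0.017], [0.347, -0.714, 0.017]], "delta_rot": [[0, 0, -0.218], [0, 0, -0.218], [0, 0, -0.218], [0, 0, -0.218], [0, 0, -0.218]], "claw": [0, 0, 0, 0, 0]}}

```text
t: 1.35
eef_pos: [507.2, 36.2, 246.2]
tcp_rot: [3.142, 0.0, 1.708]
ft_force: [0.4, 0.1, -1.0]
opening: 1.003
grip_force: 0.0
```

>>> {"op": "arm_command", "data": {"delta_pos": [[0.347, -0.714, 0.017], [0.347, -0.714, 0.017], [0.347, -0.714, 0.017], [0.347, -0.714, 0.017], [0.347, -0.714, 0.017]], "delta_rot": [[0, 0, -0.218], [0, 0, -0.218], [0, 0, -0.218], [0, 0, -0.218], [0, 0, -0.218]], "claw": [0, 0, 0, 0, 0]}}

```text
t: 1.77
eef_pos: [593.9, -142.5, 250.1]
tcp_rot: [-3.141, 0.0, 1.365]
ft_force: [-0.2, 0.7, 0.5]
opening: 1.001
grip_force: 0.0
```

```bash
python3 - <<'E'
from h import *
c,im=snap("wrist","w0");print(state()["eef_pos"])
for P in [(593,-140,113),(635,-40,36),(542,-17,132),(621.5,65,115)]: print(proj(c,P))
E
```

```text
[ 595.66236868 -146.34100055  249.85738057]
[np.float64(314.36348694507694), np.float64(190.236255720387)]
[np.float64(333.7441445819241), np.float64(79.38822131566947)]
[np.float64(219.72564797321718), np.float64(60.49494812124905)]
[np.float64(296.30199059380027), np.float64(-67.63393937996565)]
```

View pics/w0.png

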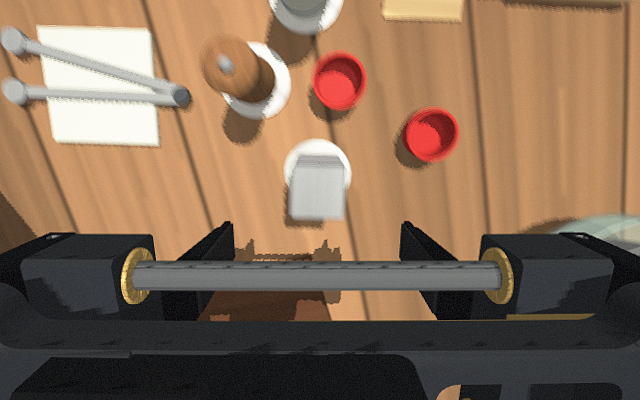

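Wrist view: the tin's top is at (318,190) with its sides parallel to the fingers, the mill button at (225,63) and the bowl at (340,82). All are within a few pixels of prediction, and the arm was still settling.

>>> {"op": "arm_command", "data": {"delta_pos": [[0, 0, 0], [0, 0, 0], [0, 0, 0], [0, 0, 0], [0, 0, 0]], "delta_rot": [[0, 0, 0], [0, 0, 0], [0, 0, 0], [0, 0, 0], [0, 0, 0]], "claw": [0, 0, 0, 0, 0]}}

```text
t: 2.23
eef_pos: [592.9, -138.4, 250.8]
tcp_rot: [3.141, -0.0, 1.368]
ft_force: [0.2, 1.1, -0.6]
opening: 0.999
grip_force: 0.0
```

>>> {"op": "arm_command", "data": {"delta_pos": [[0, 0, -0.16], [0, 0, -0.32], [0, 0, -0.48], [0, 0, -0.62], [0, 0, -0.68]], "delta_rot": [[0, 0, 0], [0, 0, 0], [0, 0, 0], [0, 0, 0], [0, 0, 0]], "claw": [0, 0, 0, 0, 0]}}

```text
t: 2.65
eef_pos: [591.4, -138.2, 76.5]
tcp_rot: [-3.137, -0.001, 1.368]
ft_force: [-0.6, 0.9, 0.5]
opening: 0.997
grip_force: 0.0
```

>>> {"op": "arm_command", "data": {"delta_pos": [[0, 0, 0], [0, 0, 0], [0, 0, 0], [0, 0, 0], [0, 0, 0]], "delta_rot": [[0, 0, 0], [0, 0, 0], [0, 0, 0], [0, 0, 0], [0, 0, 0]], "claw": [0, 0, 1, 1, 1]}}

```text
t: 3.07
eef_pos: [593.7, -139.6, 82.1]
tcp_rot: [3.139, 0.0, 1.367]
ft_force: [-0.2, 0.7, -0.4]
opening: 0.85
grip_force: 0.0
```

>>> {"op": "arm_command", "data": {"delta_pos": [[0, 0, 0], [0, 0, 0], [0, 0, 0], [0, 0, 0], [0, 0, 0]], "delta_rot": [[0, 0, 0], [0, 0, 0], [0, 0, 0], [0, 0, 0], [0, 0, 0]], "claw": [1, 1, 1, 1, 1]}}

```text
t: 3.48
eef_pos: [593.1, -139.5, 80.6]
tcp_rot: [3.141, 0.0, 1.367]
ft_force: [-1.1, -0.7, 1.8]
opening: 0.547
grip_force: 29.6
```

>>> {"op": "arm_command", "data": {"delta_pos": [[0, 0, 0.08], [0, 0, 0.24], [0, 0, 0.4], [0, 0, 0.56], [0, 0, 0.68]], "delta_rot": [[0, 0, 0], [0, 0, 0], [0, 0, 0], [0, 0, 0], [0, 0, 0]], "claw": [1, 1, 1, 1, 1]}}

```text
t: 3.9
eef_pos: [593.2, -139.5, 253.5]
tcp_rot: [3.14, 0.0, 1.367]
ft_force: [0.9, 0.2, -2.5]
opening: 0.549
grip_force: 29.6
```

>>> {"op": "arm_command", "data": {"delta_pos": [[-0.04, -0.05, 0], [-0.1, -0.13, 0], [-0.17, -0.23, 0], [-0.24, -0.33, 0], [-0.314, -0.43, 0]], "delta_rot": [[0, 0, 0], [0, 0, 0], [0, 0, 0], [0, 0, 0], [0, 0, 0]], "claw": [1, 1, 1, 1, 1]}}

```text
t: 4.32
eef_pos: [513.6, -247.6, 250.1]
tcp_rot: [-3.141, -0.0, 1.368]
ft_force: [0.3, -0.3, -2.9]
opening: 0.552
grip_force: 29.6
```

>>> {"op": "arm_command", "data": {"delta_pos": [[-0.08, -0.11, 0], [-0.16, -0.22, 0], [-0.23, -0.32, 0], [-0.28, -0.39, 0], [-0.314, -0.43, 0]], "delta_rot": [[0, 0, 0], [0, 0, 0], [0, 0, 0], [0, 0, 0], [0, 0, 0]], "claw": [1, 1, 1, 1, 1]}}

```text
t: 4.73
eef_pos: [434.6, -356.2, 250.1]
tcp_rot: [-3.141, -0.0, 1.365]
ft_force: [-0.3, 0.4, -2.7]
opening: 0.549
grip_force: 29.6
```

>>> {"op": "arm_command", "data": {"delta_pos": [[0, 0, 0], [0, 0, -0.1], [0, 0, -0.22], [0, 0, -0.36], [0, 0, -0.46]], "delta_rot": [[0, 0, 0], [0, 0, 0], [0, 0, 0], [0, 0, 0], [0, 0, 0]], "claw": [1, 1, 1, 1, 1]}}

```text
t: 5.15
eef_pos: [436.2, -352.9, 133.2]
tcp_rot: [-3.14, -0.001, 1.368]
ft_force: [0.2, -1.5, -3.1]
opening: 0.55
grip_force: 29.6
```

>>> {"op": "arm_command", "data": {"delta_pos": [[0, 0, -0.06], [0, 0, -0.11], [0, 0, -0.14], [0, 0, -0.16], [0, 0, -0.176]], "delta_rot": [[0, 0, 0], [0, 0, 0], [0, 0, 0], [0, 0, 0], [0, 0, 0]], "claw": [1, 1, 1, 1, 1]}}

```text
t: 5.57
eef_pos: [436.6, -354.1, 91.3]
tcp_rot: [3.141, -0.0, 1.368]
ft_force: [-0.6, 0.1, -1.5]
opening: 0.552
grip_force: 29.6
```

>>> {"op": "arm_command", "data": {"delta_pos": [[0, 0, 0], [0, 0, 0], [0, 0, 0], [0, 0, 0], [0, 0, 0]], "delta_rot": [[0, 0, 0], [0, 0, 0], [0, 0, 0], [0, 0, 0], [0, 0, 0]], "claw": [1, 1, 1, 1, 1]}}

```text
t: 5.98
eef_pos: [436.2, -354.6, 91.9]
tcp_rot: [3.141, 0.0, 1.367]
ft_force: [-0.4, 0.2, -2.7]
opening: 0.545
grip_force: 29.6
```

>>> {"op": "arm_command", "data": {"delta_pos": [[0, 0, -0.006], [0, 0, -0.006], [0, 0, -0.006], [0, 0, -0.006], [0, 0, -0.006]], "delta_rot": [[0, 0, 0], [0, 0, 0], [0, 0, 0], [0, 0, 0], [0, 0, 0]], "claw": [1, 1, 0, 0, 0]}}

```text
t: 6.4
eef_pos: [436.2, -354.5, 90.0]
tcp_rot: [3.141, 0.0, 1.367]
ft_force: [-0.7, 0.1, -0.3]
opening: 0.707
grip_force: 0.0
```

>>> {"op": "arm_command", "data": {"delta_pos": [[0, 0, 0], [0, 0, 0], [0, 0, 0], [0, 0, 0], [0, 0, 0]], "delta_rot": [[0, 0, 0], [0, 0, 0], [0, 0, 0], [0, 0, 0], [0, 0, 0]], "claw": [0, 0, 0, 0, 0]}}

```text
t: 6.82
eef_pos: [436.1, -354.5, 89.9]
tcp_rot: [3.142, -0.0, 1.367]
ft_force: [-1.5, 0.6, 0.8]
opening: 0.991
grip_force: 0.0
```

>>> {"op": "arm_command", "data": {"delta_pos": [[0, 0, 0.08], [0, 0, 0.24], [0, 0, 0.4], [0, 0, 0.54], [0, 0, 0.64]], "delta_rot": [[0, 0, 0], [0, 0, 0], [0, 0, 0], [0, 0, 0], [0, 0, 0]], "claw": [0, 0, 0, 0, 0]}}

```text
t: 7.23
eef_pos: [436.4, -354.7, 253.4]
tcp_rot: [3.139, 0.002, 1.367]
ft_force: [0.2, -1.0, -0.2]
opening: 1.0
grip_force: 0.0
```

>>> {"op": "arm_command", "data": {"delta_pos": [[0.03, 0.1, 0], [0.07, 0.23, 0], [0.12, 0.38, 0], [0.165, 0.53, 0], [0.212, 0.675, 0]], "delta_rot": [[0, 0, 0], [0, 0, 0], [0, 0, 0], [0, 0, 0], [0, 0, 0]], "claw": [0, 0, 0, 0, 0]}}

```text
t: 7.65
eef_pos: [489.2, -184.0, 250.1]
tcp_rot: [3.141, -0.0, 1.366]
ft_force: [0.6, -0.4, 0.2]
opening: 1.0
grip_force: 0.0
```

>>> {"op": "arm_command", "data": {"delta_pos": [[0.05, 0.15, 0], [0.1, 0.3, 0], [0.14, 0.45, 0], [0.185, 0.59, 0], [0.212, 0.675, 0]], "delta_rot": [[0, 0, 0], [0, 0, 0], [0, 0, 0], [0, 0, 0], [0, 0, 0]], "claw": [0, 0, 0, 0, 0]}}

```text
t: 8.07
eef_pos: [542.5, -13.9, 250.1]
tcp_rot: [3.141, -0.0, 1.369]
ft_force: [0.2, -0.5, 0.6]
opening: 1.001
grip_force: 0.0
```

>>> {"op": "arm_command", "data": {"delta_pos": [[0, 0, 0], [0, 0, 0], [0, 0, 0], [0, 0, -0.1], [0, 0, -0.2]], "delta_rot": [[0, 0, 0], [0, 0, 0], [0, 0, 0], [0, 0, 0], [0, 0, 0]], "claw": [0, 0, 0, 0, 0]}}

```text
t: 8.48
eef_pos: [542.4, -18.4, 200.4]
tcp_rot: [3.138, -0.0, 1.365]
ft_force: [-0.2, -0.7, -0.3]
opening: 1.0
grip_force: 0.0
```

>>> {"op": "arm_command", "data": {"delta_pos": [[0, 0, -0.12], [0, 0, -0.22], [0, 0, -0.3], [0, 0, -0.35], [0, 0, -0.388]], "delta_rot": [[0, 0, 0], [0, 0, 0], [0, 0, 0], [0, 0, 0], [0, 0, 0]], "claw": [0, 0, 0, 0, 0]}}

```text
t: 8.9
eef_pos: [541.5, -18.3, 101.6]
tcp_rot: [-3.14, 0.0, 1.365]
ft_force: [0.1, -0.9, -0.2]
opening: 0.999
grip_force: 0.0
```

>>> {"op": "arm_command", "data": {"delta_pos": [[0, 0, 0], [0, 0, 0], [0, 0, 0], [0, 0, 0], [0, 0, 0]], "delta_rot": [[0, 0, 0], [0, 0, 0], [0, 0, 0], [0, 0, 0], [0, 0, 0]], "claw": [0, 0, 1, 1, 1]}}

```text
t: 9.32
eef_pos: [542.4, -17.1, 103.8]
tcp_rot: [3.14, -0.0, 1.367]
ft_force: [-0.2, 0.6, -0.8]
opening: 0.84
grip_force: 0.0
```

>>> {"op": "arm_command", "data": {"delta_pos": [[0, 0, 0], [0, 0, 0], [0, 0, 0], [0, 0, 0], [0, 0, 0]], "delta_rot": [[0, 0, 0], [0, 0, 0], [0, 0, 0], [0, 0, 0], [0, 0, 0]], "claw": [1, 1, 1, 1, 1]}}

```text
t: 9.73
eef_pos: [542.1, -17.0, 103.0]
tcp_rot: [3.141, 0.0, 1.367]
ft_force: [-0.3, -0.0, 0.4]
opening: 0.5
grip_force: 30.1
```

>>> {"op": "arm_command", "data": {"delta_pos": [[0, 0, 0.02], [0, 0, 0.1], [0, 0, 0.24], [0, 0, 0.4], [0, 0, 0.52]], "delta_rot": [[0, 0, 0], [0, 0, 0], [0, 0, 0], [0, 0, 0], [0, 0, 0]], "claw": [1, 1, 1, 1, 1]}}

```text
t: 10.15
eef_pos: [542.1, -17.0, 235.7]
tcp_rot: [3.141, -0.0, 1.367]
ft_force: [0.6, 0.2, -2.6]
opening: 0.496
grip_force: 30.0
```

>>> {"op": "arm_command", "data": {"delta_pos": [[-0.04, -0.06, 0.04], [-0.11, -0.16, 0.07], [-0.2, -0.28, 0.08], [-0.29, -0.41, 0.08], [-0.39, -0.554, 0.08]], "delta_rot": [[0, 0, 0], [0, 0, 0], [0, 0, 0], [0, 0, 0], [0, 0, 0]], "claw": [1, 1, 1, 1, 1]}}

```text
t: 10.57
eef_pos: [444.7, -154.3, 253.4]
tcp_rot: [3.141, 0.0, 1.368]
ft_force: [1.7, -1.6, -2.2]
opening: 0.501
grip_force: 30.0
```

>>> {"op": "arm_command", "data": {"delta_pos": [[-0.09, -0.13, 0], [-0.18, -0.26, 0], [-0.27, -0.38, 0], [-0.34, -0.48, 0], [-0.39, -0.554, 0]], "delta_rot": [[0, 0, 0], [0, 0, 0], [0, 0, 0], [0, 0, 0], [0, 0, 0]], "claw": [1, 1, 1, 1, 1]}}

```text
t: 10.98
eef_pos: [346.5, -293.8, 253.2]
tcp_rot: [-3.141, 0.0, 1.366]
ft_force: [0.6, 0.1, -3.3]
opening: 0.496
grip_force: 30.0
```

>>> {"op": "arm_command", "data": {"delta_pos": [[0, 0, 0], [0, 0, -0.06], [0, 0, -0.16], [0, 0, -0.28], [0, 0, -0.38]], "delta_rot": [[0, 0, 0], [0, 0, 0], [0, 0, 0], [0, 0, 0], [0, 0, 0]], "claw": [1, 1, 1, 1, 1]}}

```text
t: 11.4
eef_pos: [348.3, -291.7, 156.9]
tcp_rot: [3.141, 0.0, 1.367]
ft_force: [-0.3, -0.2, -2.7]
opening: 0.502
grip_force: 30.0
```

>>> {"op": "arm_command", "data": {"delta_pos": [[0, 0, -0.06], [0, 0, -0.11], [0, 0, -0.14], [0, 0, -0.16], [0, 0, -0.174]], "delta_rot": [[0, 0, 0], [0, 0, 0], [0, 0, 0], [0, 0, 0], [0, 0, 0]], "claw": [1, 1, 1, 1, 1]}}

```text
t: 11.82
eef_pos: [348.5, -292.1, 114.3]
tcp_rot: [3.142, -0.0, 1.367]
ft_force: [0.9, -1.2, -3.0]
opening: 0.495
grip_force: 30.0
```

>>> {"op": "arm_command", "data": {"delta_pos": [[0, 0, 0], [0, 0, -0.002], [0, 0, -0.004], [0, 0, -0.006], [0, 0, -0.006]], "delta_rot": [[0, 0, 0], [0, 0, 0], [0, 0, 0], [0, 0, 0], [0, 0, 0]], "claw": [1, 1, 1, 1, 1]}}

```text
t: 12.23
eef_pos: [348.4, -292.3, 113.2]
tcp_rot: [3.141, 0.0, 1.367]
ft_force: [0.0, 0.1, -1.6]
opening: 0.498
grip_force: 30.0
```

>>> {"op": "arm_command", "data": {"delta_pos": [[0, 0, -0.002], [0, 0, -0.002], [0, 0, -0.002], [0, 0, -0.002], [0, 0, -0.002]], "delta_rot": [[0, 0, 0], [0, 0, 0], [0, 0, 0], [0, 0, 0], [0, 0, 0]], "claw": [1, 0, 0, 0, 0]}}

```text
t: 12.65
eef_pos: [348.4, -292.3, 112.5]
tcp_rot: [3.141, 0.0, 1.367]
ft_force: [-0.4, 0.3, 0.0]
opening: 0.724
grip_force: 0.0
```

>>> {"op": "arm_command", "data": {"delta_pos": [[0, 0, 0], [0, 0, 0], [0, 0, 0], [0, 0, 0], [0, 0, 0]], "delta_rot": [[0, 0, 0], [0, 0, 0], [0, 0, 0], [0, 0, 0], [0, 0, 0]], "claw": [0, 0, 0, 0, 0]}}

```text
t: 13.07
eef_pos: [348.3, -292.2, 112.4]
tcp_rot: [-3.142, -0.0, 1.367]
ft_force: [0.2, 0.4, 0.4]
opening: 0.995
grip_force: 0.0
```

>>> {"op": "arm_command", "data": {"delta_pos": [[0, 0, 0.06], [0, 0, 0.2], [0, 0, 0.34], [0, 0, 0.47], [0, 0, 0.56]], "delta_rot": [[0, 0, 0], [0, 0, 0], [0, 0, 0], [0, 0, 0], [0, 0, 0]], "claw": [0, 0, 0, 0, 0]}}

```text
t: 13.48
eef_pos: [348.5, -292.3, 255.3]
tcp_rot: [3.139, 0.002, 1.367]
ft_force: [0.5, 1.0, 0.4]
opening: 1.0
grip_force: 0.0
```

>>> {"op": "arm_command", "data": {"delta_pos": [[0.05, 0.06, 0], [0.12, 0.15, 0], [0.2, 0.26, 0], [0.28, 0.37, 0], [0.364, 0.476, 0]], "delta_rot": [[0, 0, 0], [0, 0, 0], [0, 0, 0], [0, 0, 0], [0, 0, 0]], "claw": [0, 0, 0, 0, 0]}}

```text
t: 13.9
eef_pos: [439.8, -171.8, 252.6]
tcp_rot: [3.141, 0.0, 1.367]
ft_force: [1.6, -0.4, -0.7]
opening: 0.998
grip_force: 0.0
```

>>> {"op": "arm_command", "data": {"delta_pos": [[0.073, 0.095, 0], [0.146, 0.19, 0], [0.22, 0.285, 0], [0.292, 0.38, 0], [0.364, 0.476, 0]], "delta_rot": [[0, 0, 0], [0, 0, 0], [0, 0, 0], [0, 0, 0], [0, 0, 0]], "claw": [0, 0, 0, 0, 0]}}

```text
t: 14.32
eef_pos: [531.0, -52.8, 252.4]
tcp_rot: [-3.142, 0.0, 1.367]
ft_force: [0.8, -0.3, -0.0]
opening: 1.001
grip_force: 0.0
```

>>> {"op": "arm_command", "data": {"delta_pos": [[0.08, 0.105, 0], [0.165, 0.215, 0], [0.25, 0.325, 0], [0.32, 0.42, 0], [0.364, 0.476, 0]], "delta_rot": [[0, 0, 0], [0, 0, 0], [0, 0, 0], [0, 0, 0], [0, 0, 0]], "claw": [0, 0, 0, 0, 0]}}

```text
t: 14.73
eef_pos: [622.5, 67.3, 252.0]
tcp_rot: [-3.142, -0.0, 1.369]
ft_force: [-0.7, -0.7, -1.3]
opening: 1.004
grip_force: 0.0
```

>>> {"op": "arm_command", "data": {"delta_pos": [[0, 0, 0], [0, 0, 0], [0, 0, 0], [0, 0, 0], [0, 0, 0]], "delta_rot": [[0, 0, 0], [0, 0, 0], [0, 0, 0], [0, 0, 0], [0, 0, 0]], "claw": [0, 0, 0, 0, 0]}}

```text
t: 15.15
eef_pos: [621.0, 63.9, 252.7]
tcp_rot: [3.141, 0.0, 1.366]
ft_force: [-0.5, -0.4, 0.1]
opening: 1.0
grip_force: 0.0
```

>>> {"op": "arm_command", "data": {"delta_pos": [[0, 0, -0.16], [0, 0, -0.32], [0, 0, -0.48], [0, 0, -0.62], [0, 0, -0.69]], "delta_rot": [[0, 0, 0], [0, 0, 0], [0, 0, 0], [0, 0, 0], [0, 0, 0]], "claw": [0, 0, 0, 0, 0]}}

```text
t: 15.57
eef_pos: [619.5, 64.0, 76.2]
tcp_rot: [-3.137, 0.001, 1.366]
ft_force: [-0.4, 0.4, 0.4]
opening: 0.999
grip_force: 0.0
```

>>> {"op": "arm_command", "data": {"delta_pos": [[0, 0, 0], [0, 0, 0], [0, 0, 0], [0, 0, 0], [0, 0, 0]], "delta_rot": [[0, 0, 0], [0, 0, 0], [0, 0, 0], [0, 0, 0], [0, 0, 0]], "claw": [0, 0, 1, 1, 1]}}

```text
t: 15.98
eef_pos: [622.0, 64.7, 81.7]
tcp_rot: [3.139, -0.001, 1.367]
ft_force: [-0.0, -0.3, -0.4]
opening: 0.846
grip_force: 0.0
```

>>> {"op": "arm_command", "data": {"delta_pos": [[0, 0, 0], [0, 0, 0], [0, 0, 0], [0, 0, 0], [0, 0, 0]], "delta_rot": [[0, 0, 0], [0, 0, 0], [0, 0, 0], [0, 0, 0], [0, 0, 0]], "claw": [1, 1, 1, 1, 1]}}

```text
t: 16.4
eef_pos: [621.4, 64.8, 80.3]
tcp_rot: [3.141, -0.0, 1.367]
ft_force: [-1.8, 0.3, 4.6]
opening: 0.603
grip_force: 30.0
```

>>> {"op": "arm_command", "data": {"delta_pos": [[0, 0, 0.06], [0, 0, 0.2], [0, 0, 0.36], [0, 0, 0.52], [0, 0, 0.66]], "delta_rot": [[0, 0, 0], [0, 0, 0], [0, 0, 0], [0, 0, 0], [0, 0, 0]], "claw": [1, 1, 1, 1, 1]}}

```text
t: 16.82
eef_pos: [621.1, 64.8, 246.9]
tcp_rot: [-3.141, 0.0, 1.367]
ft_force: [0.1, -0.2, -2.9]
opening: 0.605
grip_force: 30.0
```

>>> {"op": "arm_command", "data": {"delta_pos": [[-0.01, -0.04, 0.02], [-0.03, -0.12, 0.03], [-0.06, -0.22, 0.03], [-0.1, -0.34, 0.03], [-0.139, -0.465, 0.03]], "delta_rot": [[0, 0, 0], [0, 0, 0], [0, 0, 0], [0, 0, 0], [0, 0, 0]], "claw": [1, 1, 1, 1, 1]}}

```text
t: 17.23
eef_pos: [585.5, -52.3, 251.1]
tcp_rot: [-3.14, 0.0, 1.368]
ft_force: [0.3, -0.8, -3.3]
opening: 0.603
grip_force: 30.0
```

>>> {"op": "arm_command", "data": {"delta_pos": [[-0.03, -0.1, 0], [-0.06, -0.2, 0], [-0.09, -0.3, 0], [-0.115, -0.385, 0], [-0.139, -0.465, 0]], "delta_rot": [[0, 0, 0], [0, 0, 0], [0, 0, 0], [0, 0, 0], [0, 0, 0]], "claw": [1, 1, 1, 1, 1]}}

```text
t: 17.65
eef_pos: [550.7, -169.1, 251.1]
tcp_rot: [-3.14, -0.0, 1.366]
ft_force: [0.2, -1.0, -3.6]
opening: 0.607
grip_force: 30.0
```

>>> {"op": "arm_command", "data": {"delta_pos": [[-0.03, -0.1, 0], [-0.06, -0.2, 0], [-0.09, -0.3, 0], [-0.12, -0.4, 0], [-0.139, -0.465, 0]], "delta_rot": [[0, 0, 0], [0, 0, 0], [0, 0, 0], [0, 0, 0], [0, 0, 0]], "claw": [1, 1, 1, 1, 1]}}

```text
t: 18.07
eef_pos: [515.7, -286.0, 251.0]
tcp_rot: [-3.14, -0.0, 1.366]
ft_force: [0.1, 0.2, -3.2]
opening: 0.604
grip_force: 30.0
```

>>> {"op": "arm_command", "data": {"delta_pos": [[0, 0, 0], [0, 0, 0], [0, 0, 0], [0, 0, 0], [0, 0, 0]], "delta_rot": [[0, 0, 0], [0, 0, 0], [0, 0, 0], [0, 0, 0], [0, 0, 0]], "claw": [1, 1, 1, 1, 1]}}

```text
t: 18.48
eef_pos: [517.3, -283.1, 252.3]
tcp_rot: [-3.141, -0.0, 1.368]
ft_force: [-0.7, -0.3, -3.8]
opening: 0.609
grip_force: 30.0
```

>>> {"op": "arm_command", "data": {"delta_pos": [[0, 0, -0.06], [0, 0, -0.18], [0, 0, -0.3], [0, 0, -0.4], [0, 0, -0.48]], "delta_rot": [[0, 0, 0], [0, 0, 0], [0, 0, 0], [0, 0, 0], [0, 0, 0]], "claw": [1, 1, 1, 1, 1]}}

```text
t: 18.9
eef_pos: [516.9, -283.0, 130.6]
tcp_rot: [-3.14, -0.001, 1.368]
ft_force: [0.2, -0.7, -3.2]
opening: 0.607
grip_force: 30.0
```

>>> {"op": "arm_command", "data": {"delta_pos": [[0, 0, -0.06], [0, 0, -0.1], [0, 0, -0.13], [0, 0, -0.15], [0, 0, -0.164]], "delta_rot": [[0, 0, 0], [0, 0, 0], [0, 0, 0], [0, 0, 0], [0, 0, 0]], "claw": [1, 1, 1, 1, 1]}}

```text
t: 19.32
eef_pos: [517.4, -283.9, 91.5]
tcp_rot: [3.141, 0.0, 1.367]
ft_force: [-0.2, 0.9, -3.6]
opening: 0.604
grip_force: 30.0
```

>>> {"op": "arm_command", "data": {"delta_pos": [[0, 0, 0], [0, 0, -0.002], [0, 0, -0.004], [0, 0, -0.006], [0, 0, -0.006]], "delta_rot": [[0, 0, 0], [0, 0, 0], [0, 0, 0], [0, 0, 0], [0, 0, 0]], "claw": [1, 1, 1, 1, 1]}}

```text
t: 19.73
eef_pos: [517.2, -284.1, 90.3]
tcp_rot: [3.141, 0.0, 1.367]
ft_force: [-0.3, -0.9, -3.2]
opening: 0.607
grip_force: 30.0
```

>>> {"op": "arm_command", "data": {"delta_pos": [[0, 0, -0.002], [0, 0, -0.004], [0, 0, -0.004], [0, 0, -0.004], [0, 0, -0.004]], "delta_rot": [[0, 0, 0], [0, 0, 0], [0, 0, 0], [0, 0, 0], [0, 0, 0]], "claw": [1, 1, 1, 0, 0]}}

```text
t: 20.15
eef_pos: [517.4, -284.2, 89.5]
tcp_rot: [3.14, 0.001, 1.367]
ft_force: [0.1, -0.7, -0.3]
opening: 0.696
grip_force: 0.0
```

>>> {"op": "arm_command", "data": {"delta_pos": [[0, 0, 0], [0, 0, 0], [0, 0, 0], [0, 0, 0], [0, 0, 0]], "delta_rot": [[0, 0, 0], [0, 0, 0], [0, 0, 0], [0, 0, 0], [0, 0, 0]], "claw": [0, 0, 0, 0, 0]}}

```text
t: 20.57
eef_pos: [517.1, -284.0, 88.9]
tcp_rot: [3.142, -0.0, 1.367]
ft_force: [-0.4, 0.4, -0.2]
opening: 0.982
grip_force: 0.0
```

>>> {"op": "arm_command", "data": {"delta_pos": [[0, 0, 0.06], [0, 0, 0.2], [0, 0, 0.36], [0, 0, 0.52], [0, 0, 0.64]], "delta_rot": [[0, 0, 0], [0, 0, 0], [0, 0, 0], [0, 0, 0], [0, 0, 0]], "claw": [0, 0, 0, 0, 0]}}

```text
t: 20.98
eef_pos: [517.3, -284.1, 252.2]
tcp_rot: [3.139, 0.001, 1.367]
ft_force: [0.3, 0.3, 0.5]
opening: 0.998
grip_force: 0.0
```

>>> {"op": "arm_command", "data": {"delta_pos": [[0.04, 0.08, 0], [0.08, 0.17, 0], [0.13, 0.27, 0], [0.18, 0.38, 0], [0.236, 0.488, 0]], "delta_rot": [[0, 0, 0.03], [0, 0, 0.07], [0, 0, 0.11], [0, 0, 0.16], [0, 0, 0.208]], "claw": [0, 0, 0, 0, 0]}}

```text
t: 21.4
eef_pos: [576.3, -160.8, 249.1]
tcp_rot: [3.141, 0.0, 1.697]
ft_force: [0.2, -0.0, 0.3]
opening: 0.998
grip_force: 0.0
```

>>> {"op": "arm_command", "data": {"delta_pos": [[0.05, 0.11, 0], [0.1, 0.22, 0], [0.15, 0.32, 0], [0.2, 0.41, 0], [0.236, 0.488, 0]], "delta_rot": [[0, 0, 0.05], [0, 0, 0.1], [0, 0, 0.14], [0, 0, 0.18], [0, 0, 0.208]], "claw": [0, 0, 0, 0, 0]}}

```text
t: 21.82
eef_pos: [635.8, -38.2, 248.9]
tcp_rot: [3.141, -0.0, 2.025]
ft_force: [0.6, -0.1, 0.3]
opening: 1.001
grip_force: 0.0
```

>>> {"op": "arm_command", "data": {"delta_pos": [[0, 0, 0], [0, 0, 0], [0, 0, 0], [0, 0, 0], [0, 0, 0]], "delta_rot": [[0, 0, 0], [0, 0, 0], [0, 0, 0], [0, 0, 0], [0, 0, 0]], "claw": [0, 0, 0, 0, 0]}}

```text
t: 22.23
eef_pos: [634.8, -41.0, 249.0]
tcp_rot: [3.142, 0.0, 2.019]
ft_force: [0.1, -0.2, -0.2]
opening: 1.005
grip_force: 0.0
```

```bash
python3 - <<'E'
from h import *
c,im=snap("top","t1")
w,iw=snap("wrist","w1")
print(state()["eef_pos"],proj(w,(635,-40,36)))
H,s,V=cv2.split(cv2.cvtColor(iw,cv2.COLOR_RGB2HSV));m=(((H<6)|(H>174))&(s>170)&(V>60)).astype(np.uint8)*255
for ct in cv2.findContours(m,0,1)[0]:
    if cv2.contourArea(ct)>400:
        (x,y),r=cv2.minEnclosingCircle(ct);print((x,y),r,plane(w,(x,y),36))
a=np.hstack([iw[:,:,::-1][:,100:500],cv2.resize(im[150:350,400:540,::-1],(280,400))]);cv2.imwrite("pics/v1.png",a)
E
```

```text
[634.91466287 -40.77400687 249.0602183 ] [np.float64(316.585070920345), np.float64(176.66163782805)]
(359.0, 257.0) 23.19492530822754 [ 726.71591452 -108.53378333]
(319.7332763671875, 176.23779296875) 25.596019744873047 [638.09087253 -37.95313141]
```

View pics/v1.png

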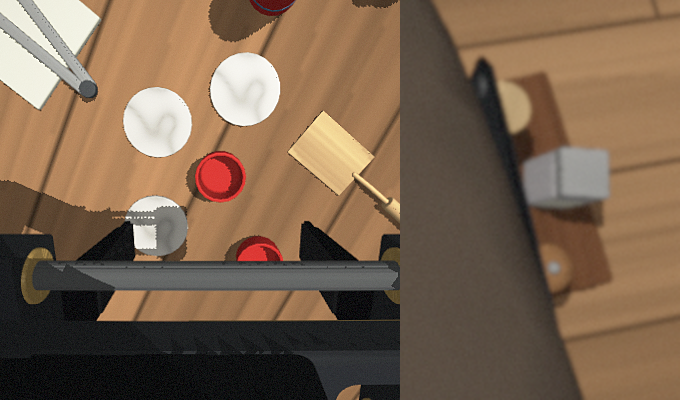

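Wrist view: all three coasters are clear and the bowl is at (220,177) in the crop, with the closing line running between the coasters. The top view shows jar, tin and mill standing on the board.

>>> {"op": "arm_command", "data": {"delta_pos": [[0.004, 0.004, -0.12], [0.004, 0.004, -0.26], [0.004, 0.004, -0.4], [0.004, 0.004, -0.54], [0.004, 0.004, -0.66]], "delta_rot": [[0, 0, 0], [0, 0, 0], [0, 0, 0], [0, 0, 0], [0, 0, 0]], "claw": [0, 0, 0, 0, 0]}}

```text
t: 22.75
eef_pos: [635.5, -39.4, 82.0]
tcp_rot: [-3.141, -0.0, 2.02]
ft_force: [1.2, 0.4, -1.4]
opening: 1.0
grip_force: 0.0
```

>>> {"op": "arm_command", "data": {"delta_pos": [[0, 0, -0.08], [0, 0, -0.15], [0, 0, -0.19], [0, 0, -0.22], [0, 0, -0.238]], "delta_rot": [[0, 0, 0], [0, 0, 0], [0, 0, 0], [0, 0, 0], [0, 0, 0]], "claw": [0, 0, 0, 0, 0]}}

```text
t: 23.17
eef_pos: [636.1, -39.2, 24.1]
tcp_rot: [-3.142, -0.0, 2.02]
ft_force: [0.7, -0.7, 0.5]
opening: 1.0
grip_force: 0.0
```

>>> {"op": "arm_command", "data": {"delta_pos": [[0, 0, 0], [0, 0, 0], [0, 0, 0], [0, 0, 0], [0, 0, 0]], "delta_rot": [[0, 0, 0], [0, 0, 0], [0, 0, 0], [0, 0, 0], [0, 0, 0]], "claw": [0, 1, 1, 1, 1]}}

```text
t: 23.58
eef_pos: [636.4, -39.0, 25.2]
tcp_rot: [3.141, 0.001, 2.021]
ft_force: [0.1, -0.1, 0.7]
opening: 0.778
grip_force: 0.0
```

>>> {"op": "arm_command", "data": {"delta_pos": [[0, 0, 0], [0, 0, 0], [0, 0, 0], [0, 0, 0], [0, 0, 0]], "delta_rot": [[0, 0, 0], [0, 0, 0], [0, 0, 0], [0, 0, 0], [0, 0, 0]], "claw": [1, 1, 1, 1, 1]}}

```text
t: 24.0
eef_pos: [636.3, -39.0, 24.7]
tcp_rot: [3.141, 0.0, 2.02]
ft_force: [0.1, 0.8, 3.7]
opening: 0.611
grip_force: 30.0
```

>>> {"op": "arm_command", "data": {"delta_pos": [[0, 0, 0.06], [0, 0, 0.2], [0, 0, 0.36], [0, 0, 0.52], [0, 0, 0.64]], "delta_rot": [[0, 0, 0], [0, 0, 0], [0, 0, 0], [0, 0, 0], [0, 0, 0]], "claw": [1, 1, 1, 1, 1]}}

```text
t: 24.42
eef_pos: [636.3, -39.0, 187.5]
tcp_rot: [3.14, 0.001, 2.021]
ft_force: [-0.2, -0.0, -1.5]
opening: 0.61
grip_force: 30.0
```

>>> {"op": "arm_command", "data": {"delta_pos": [[-0.03, 0.06, 0], [-0.07, 0.14, 0], [-0.12, 0.24, 0], [-0.18, 0.36, 0], [-0.242, 0.473, 0]], "delta_rot": [[0, 0, 0], [0, 0, 0], [0, 0, 0], [0, 0, 0], [0, 0, 0]], "claw": [1, 1, 1, 1, 1]}}

```text
t: 24.83
eef_pos: [574.4, 80.4, 183.7]
tcp_rot: [-3.141, -0.0, 2.02]
ft_force: [0.1, 1.4, -0.2]
opening: 0.611
grip_force: 30.0
```

>>> {"op": "arm_command", "data": {"delta_pos": [[-0.05, 0.1, 0], [-0.1, 0.2, 0], [-0.15, 0.3, 0], [-0.2, 0.39, 0], [-0.242, 0.473, 0]], "delta_rot": [[0, 0, 0], [0, 0, 0], [0, 0, 0], [0, 0, 0], [0, 0, 0]], "claw": [1, 1, 1, 1, 1]}}

```text
t: 25.25
eef_pos: [513.6, 198.9, 183.8]
tcp_rot: [-3.141, -0.0, 2.021]
ft_force: [0.8, 0.4, 0.0]
opening: 0.607
grip_force: 30.0
```

>>> {"op": "arm_command", "data": {"delta_pos": [[-0.06, 0.12, 0], [-0.12, 0.23, 0], [-0.17, 0.33, 0], [-0.21, 0.41, 0], [-0.242, 0.473, 0]], "delta_rot": [[0, 0, 0], [0, 0, 0], [0, 0, 0], [0, 0, 0], [0, 0, 0]], "claw": [1, 1, 1, 1, 1]}}

```text
t: 25.67
eef_pos: [453.1, 317.3, 183.9]
tcp_rot: [-3.141, -0.0, 2.022]
ft_force: [0.0, 0.4, -1.0]
opening: 0.606
grip_force: 30.0
```

>>> {"op": "arm_command", "data": {"delta_pos": [[0, 0, 0], [0, 0, 0], [0, 0, 0], [0, 0, -0.06], [0, 0, -0.16]], "delta_rot": [[0, 0, 0], [0, 0, 0], [0, 0, 0], [0, 0, 0], [0, 0, 0]], "claw": [1, 1, 1, 1, 1]}}

```text
t: 26.08
eef_pos: [456.1, 315.4, 145.8]
tcp_rot: [3.137, -0.0, 2.019]
ft_force: [0.9, 0.7, -1.5]
opening: 0.609
grip_force: 30.0
```

>>> {"op": "arm_command", "data": {"delta_pos": [[0, 0, -0.1], [0, 0, -0.2], [0, 0, -0.28], [0, 0, -0.34], [0, 0, -0.38]], "delta_rot": [[0, 0, 0], [0, 0, 0], [0, 0, 0], [0, 0, 0], [0, 0, 0]], "claw": [1, 1, 1, 1, 1]}}

```text
t: 26.5
eef_pos: [454.7, 314.5, 47.7]
tcp_rot: [-3.14, 0.0, 2.019]
ft_force: [-1.0, -0.4, -0.1]
opening: 0.612
grip_force: 30.0
```

>>> {"op": "arm_command", "data": {"delta_pos": [[0, 0, 0], [0, 0, 0], [0, 0, 0], [0, 0, -0.002], [0, 0, -0.004]], "delta_rot": [[0, 0, 0], [0, 0, 0], [0, 0, 0], [0, 0, 0], [0, 0, 0]], "claw": [1, 1, 1, 1, 1]}}

```text
t: 26.92
eef_pos: [455.0, 315.9, 49.3]
tcp_rot: [3.14, -0.0, 2.02]
ft_force: [-0.3, -1.1, -0.3]
opening: 0.609
grip_force: 30.0
```

>>> {"op": "arm_command", "data": {"delta_pos": [[0, 0, -0.003], [0, 0, -0.006], [0, 0, -0.009], [0, 0, -0.009], [0, 0, -0.009]], "delta_rot": [[0, 0, 0], [0, 0, 0], [0, 0, 0], [0, 0, 0], [0, 0, 0]], "claw": [1, 1, 1, 1, 1]}}

```text
t: 27.33
eef_pos: [454.7, 315.9, 46.5]
tcp_rot: [3.141, 0.0, 2.021]
ft_force: [-0.0, -0.7, 5.3]
opening: 0.609
grip_force: 30.0
```

>>> {"op": "arm_command", "data": {"delta_pos": [[0, 0, 0], [0, 0, 0], [0, 0, 0], [0, 0, 0], [0, 0, 0]], "delta_rot": [[0, 0, 0], [0, 0, 0], [0, 0, 0], [0, 0, 0], [0, 0, 0]], "claw": [0, 0, 0, 0, 0]}}

```text
t: 27.75
eef_pos: [454.6, 315.8, 46.1]
tcp_rot: [-3.142, 0.0, 2.021]
ft_force: [0.1, -0.4, 1.1]
opening: 0.901
grip_force: 0.0
```

>>> {"op": "arm_command", "data": {"delta_pos": [[0, 0, 0], [0, 0, 0], [0, 0, 0], [0, 0, 0.04], [0, 0, 0.14]], "delta_rot": [[0, 0, 0], [0, 0, 0], [0, 0, 0], [0, 0, 0], [0, 0, 0]], "claw": [0, 0, 0, 0, 0]}}

```text
t: 28.17
eef_pos: [453.5, 315.1, 79.8]
tcp_rot: [-3.137, 0.0, 2.02]
ft_force: [-1.3, -0.0, 0.8]
opening: 1.0
grip_force: 0.0
```

>>> {"op": "arm_command", "data": {"delta_pos": [[0, 0, 0.16], [0, 0, 0.32], [0, 0, 0.48], [0, 0, 0.6], [0, 0, 0.67]], "delta_rot": [[0, 0, 0], [0, 0, 0], [0, 0, 0], [0, 0, 0], [0, 0, 0]], "claw": [0, 0, 0, 0, 0]}}

```text
t: 28.58
eef_pos: [455.0, 316.0, 253.5]
tcp_rot: [3.136, -0.0, 2.021]
ft_force: [-0.6, 0.9, -0.6]
opening: 1.002
grip_force: 0.0
```

>>> {"op": "arm_command", "data": {"delta_pos": [[0.03, -0.1, 0], [0.06, -0.24, 0], [0.09, -0.4, 0], [0.12, -0.55, 0], [0.14, -0.68, 0]], "delta_rot": [[0, 0, -0.04], [0, 0, -0.08], [0, 0, -0.12], [0, 0, -0.17], [0, 0, -0.209]], "claw": [0, 0, 0, 0, 0]}}

```text
t: 29.0
eef_pos: [489.6, 143.7, 249.6]
tcp_rot: [3.141, 0.0, 1.688]
ft_force: [0.6, 0.3, 0.7]
opening: 1.0
grip_force: 0.0
```

```bash
python3 - <<'E'
from h import *
c,im=snap("side","s2");print(state()["eef_pos"])
c2,t=snap("top","t2")
for cc,i in [(c,im),(c2,t)]:
    H,s,V=cv2.split(cv2.cvtColor(i,cv2.COLOR_RGB2HSV));m=(((H<6)|(H>174))&(s>170)&(V>60)).astype(np.uint8)*255
    for ct in cv2.findContours(m,0,1)[0]:
        if cv2.contourArea(ct)>150:
            x,y,w,h=cv2.boundingRect(ct);print((x,y,w,h),plane(cc,(x+w/2,y+h/2),46))
cv2.imwrite("pics/v2.png",np.vstack([im[100:400,:,::-1],t[100:400,:,::-1]])[:600])
E
```

```text
[490.26762175 139.95780257 249.53196698]
(377, 189, 24, 25) [ 711.40030584 -136.75874912]
(184, 148, 23, 22) [451.32628554 311.75991871]
(259, 134, 24, 38) [614.87909316 200.45187331]
(341, 127, 24, 25) [ 720.17008113 -118.20745939]
```

View pics/v2.png

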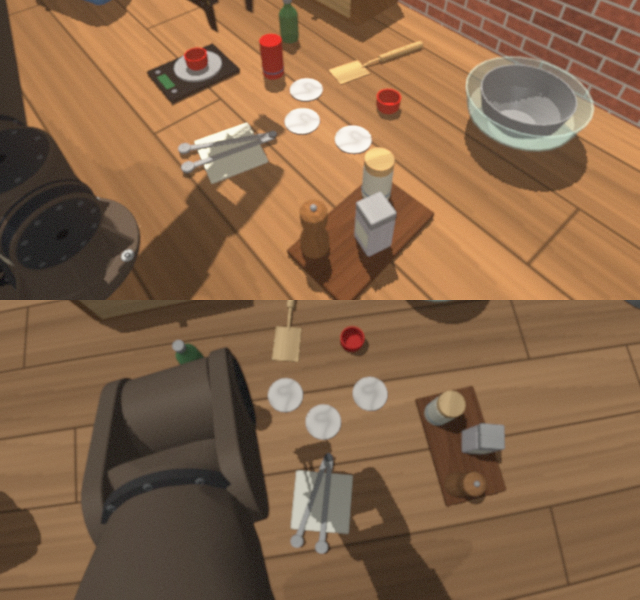

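The bowl sits in the middle of the plate (side view 195,58). The three containers stand on the board and the coasters are fully visible, so I'll check their centres.

```bash
python3 - <<'E'
from h import *
for n,f in [("side","s2"),("top","t2")]:
    c=calibration(n);i=cv2.imread(f"pics/{f}.png");i=cv2.resize(i,None,fx=4,fy=4,interpolation=2)
    H,s,V=cv2.split(cv2.cvtColor(i,cv2.COLOR_BGR2HSV));m=((s<70)&(V>140)).astype(np.uint8)*255
    for P in [(621.4,64.8),(542.1,-17),(593.1,-139.5)]:
        u=proj(c,(*P,5));w=np.zeros_like(m);cv2.circle(w,(int(4*u[0]),int(4*u[1])),92,255,-1)
        ct=max(cv2.findContours(m&w,0,1)[0],key=cv2.contourArea);(x,y),ax,_=cv2.fitEllipse(cv2.convexHull(ct))
        print(n,P,plane(c,((x+.5)/4-.5,(y+.5)/4-.5),5),np.array(ax)/4)
print(state()["eef_pos"],state()["tcp_rot"])
E
```

```text
side (621.4, 64.8) [620.15047279  63.52110806] [23.12610054 33.0190239 ]
side (542.1, -17) [540.96243753 -16.81961842] [26.30720329 35.3629837 ]
side (593.1, -139.5) [ 591.66422287 -140.51844823] [28.35696793 37.04216766]
top (621.4, 64.8) [620.58568313  63.60998363] [34.78920364 35.98390579]
top (542.1, -17) [541.22779392 -16.83772264] [35.90001678 36.43395996]
top (593.1, -139.5) [ 592.14381095 -140.29605283] [34.38178635 35.94875336]
[490.02318204 142.25083317 249.55121359] [3.14087025e+00 5.76281575e-04 1.68595769e+00]
```

>>> {"op": "arm_command", "data": {"delta_pos": [[0, 0, 0], [0, 0, 0], [0, 0, 0], [0, 0, 0], [0, 0, 0]], "delta_rot": [[0, 0, -0.05], [0, 0, -0.1], [0, 0, -0.15], [0, 0, -0.19], [0, 0, -0.207]], "claw": [0, 0, 0, 0, 0]}}

```text
t: 29.52
eef_pos: [489.3, 146.4, 249.3]
tcp_rot: [3.141, -0.0, 1.364]
ft_force: [0.2, -0.2, -0.3]
opening: 0.998
grip_force: 0.0
```

>>> {"op": "arm_command", "data": {"delta_pos": [[0.005, -0.07, 0], [0.012, -0.18, 0], [0.02, -0.3, 0], [0.03, -0.44, 0], [0.037, -0.573, 0]], "delta_rot": [[0, 0, 0], [0, 0, 0], [0, 0, 0], [0, 0, 0], [0, 0, 0]], "claw": [0, 0, 0, 0, 0]}}

```text
t: 29.93
eef_pos: [498.7, 1.9, 249.4]
tcp_rot: [3.141, -0.0, 1.369]
ft_force: [0.4, -0.1, -0.5]
opening: 1.002
grip_force: 0.0
```

>>> {"op": "arm_command", "data": {"delta_pos": [[0.008, -0.12, 0], [0.016, -0.24, 0], [0.024, -0.36, 0], [0.03, -0.47, 0], [0.037, -0.573, 0]], "delta_rot": [[0, 0, 0], [0, 0, 0], [0, 0, 0], [0, 0, 0], [0, 0, 0]], "claw": [0, 0, 0, 0, 0]}}

```text
t: 30.35
eef_pos: [508.0, -141.7, 249.4]
tcp_rot: [3.141, -0.0, 1.368]
ft_force: [0.9, 0.4, -0.8]
opening: 1.003
grip_force: 0.0
```

>>> {"op": "arm_command", "data": {"delta_pos": [[0.01, -0.14, 0], [0.018, -0.28, 0], [0.026, -0.4, 0], [0.032, -0.51, 0], [0.037, -0.573, 0]], "delta_rot": [[0, 0, 0], [0, 0, 0], [0, 0, 0], [0, 0, 0], [0, 0, 0]], "claw": [0, 0, 0, 0, 0]}}

```text
t: 30.77
eef_pos: [517.5, -285.9, 249.1]
tcp_rot: [3.141, 0.0, 1.367]
ft_force: [-0.2, 0.5, -0.5]
opening: 1.001
grip_force: 0.0
```

>>> {"op": "arm_command", "data": {"delta_pos": [[0, 0, 0], [0, 0, 0], [0, 0, 0], [0, 0, 0], [0, 0, 0]], "delta_rot": [[0, 0, 0], [0, 0, 0], [0, 0, 0], [0, 0, 0], [0, 0, 0]], "claw": [0, 0, 0, 0, 0]}}

```text
t: 31.18
eef_pos: [517.5, -282.7, 249.0]
tcp_rot: [3.141, -0.0, 1.368]
ft_force: [0.0, 0.0, 0.2]
opening: 0.997
grip_force: 0.0
```

>>> {"op": "arm_command", "data": {"delta_pos": [[0, 0, -0.14], [0, 0, -0.3], [0, 0, -0.46], [0, 0, -0.58], [0, 0, -0.64]], "delta_rot": [[0, 0, 0], [0, 0, 0], [0, 0, 0], [0, 0, 0], [0, 0, 0]], "claw": [0, 0, 0, 0, 0]}}

```text
t: 31.6
eef_pos: [516.3, -282.3, 85.2]
tcp_rot: [-3.138, -0.002, 1.368]
ft_force: [-0.1, -0.4, 0.2]
opening: 0.999
grip_force: 0.0
```

>>> {"op": "arm_command", "data": {"delta_pos": [[0, 0, 0], [0, 0, 0], [0, 0, 0], [0, 0, 0], [0, 0, 0]], "delta_rot": [[0, 0, 0], [0, 0, 0], [0, 0, 0], [0, 0, 0], [0, 0, 0]], "claw": [0, 0, 1, 1, 1]}}

```text
t: 32.02
eef_pos: [517.9, -284.1, 90.2]
tcp_rot: [3.139, 0.001, 1.367]
ft_force: [0.6, -0.1, 0.4]
opening: 0.846
grip_force: 0.0
```

>>> {"op": "arm_command", "data": {"delta_pos": [[0, 0, 0], [0, 0, 0], [0, 0, 0], [0, 0, 0], [0, 0, 0]], "delta_rot": [[0, 0, 0], [0, 0, 0], [0, 0, 0], [0, 0, 0], [0, 0, 0]], "claw": [1, 1, 1, 1, 1]}}

```text
t: 32.43
eef_pos: [517.4, -284.0, 89.0]
tcp_rot: [3.141, 0.0, 1.367]
ft_force: [-0.8, 0.1, 3.6]
opening: 0.607
grip_force: 30.0
```

>>> {"op": "arm_command", "data": {"delta_pos": [[0, 0, 0.06], [0, 0, 0.2], [0, 0, 0.36], [0, 0, 0.52], [0, 0, 0.64]], "delta_rot": [[0, 0, 0], [0, 0, 0], [0, 0, 0], [0, 0, 0], [0, 0, 0]], "claw": [1, 1, 1, 1, 1]}}

```text
t: 32.85
eef_pos: [517.4, -283.9, 251.4]
tcp_rot: [3.14, 0.0, 1.367]
ft_force: [0.5, -0.6, -3.1]
opening: 0.604
grip_force: 30.0
```

>>> {"op": "arm_command", "data": {"delta_pos": [[0.01, 0.04, 0], [0.03, 0.12, 0], [0.06, 0.22, 0], [0.1, 0.34, 0], [0.138, 0.464, 0]], "delta_rot": [[0, 0, 0], [0, 0, 0], [0, 0, 0], [0, 0, 0], [0, 0, 0]], "claw": [1, 1, 1, 1, 1]}}

```text
t: 33.27
eef_pos: [551.6, -166.6, 247.2]
tcp_rot: [-3.14, -0.001, 1.366]
ft_force: [1.0, -1.3, -3.5]
opening: 0.604
grip_force: 30.0
```

>>> {"op": "arm_command", "data": {"delta_pos": [[0.03, 0.1, 0], [0.06, 0.2, 0], [0.09, 0.3, 0], [0.115, 0.385, 0], [0.138, 0.464, 0]], "delta_rot": [[0, 0, 0], [0, 0, 0], [0, 0, 0], [0, 0, 0], [0, 0, 0]], "claw": [1, 1, 1, 1, 1]}}

```text
t: 33.68
eef_pos: [586.1, -50.1, 247.1]
tcp_rot: [-3.139, -0.0, 1.368]
ft_force: [0.6, -0.2, -3.4]
opening: 0.609
grip_force: 30.0
```

>>> {"op": "arm_command", "data": {"delta_pos": [[0.03, 0.1, 0], [0.06, 0.2, 0], [0.09, 0.3, 0], [0.12, 0.4, 0], [0.138, 0.464, 0]], "delta_rot": [[0, 0, 0], [0, 0, 0], [0, 0, 0], [0, 0, 0], [0, 0, 0]], "claw": [1, 1, 1, 1, 1]}}

```text
t: 34.1
eef_pos: [620.7, 66.6, 247.0]
tcp_rot: [-3.139, 0.0, 1.368]
ft_force: [0.1, -0.2, -4.0]
opening: 0.611
grip_force: 30.0
```

>>> {"op": "arm_command", "data": {"delta_pos": [[0, 0, 0], [0, 0, 0], [0, 0, 0], [0, 0, 0], [0, 0, 0]], "delta_rot": [[0, 0, 0], [0, 0, 0], [0, 0, 0], [0, 0, 0], [0, 0, 0]], "claw": [1, 1, 1, 1, 1]}}

```text
t: 34.52
eef_pos: [620.7, 63.2, 248.5]
tcp_rot: [-3.141, 0.0, 1.366]
ft_force: [-1.0, 0.6, -3.4]
opening: 0.607
grip_force: 30.0
```

>>> {"op": "arm_command", "data": {"delta_pos": [[0, 0, 0], [0, 0, 0], [0, 0, 0], [0, 0, 0], [0, 0, 0]], "delta_rot": [[0, 0, 0], [0, 0, 0], [0, 0, 0], [0, 0, 0], [0, 0, 0]], "claw": [1, 1, 1, 1, 1]}}

```text
t: 34.93
eef_pos: [620.9, 64.0, 248.8]
tcp_rot: [3.141, -0.0, 1.367]
ft_force: [0.1, 0.9, -3.4]
opening: 0.608
grip_force: 30.0
```

>>> {"op": "arm_command", "data": {"delta_pos": [[0, 0, -0.08], [0, 0, -0.2], [0, 0, -0.32], [0, 0, -0.43], [0, 0, -0.52]], "delta_rot": [[0, 0, 0], [0, 0, 0], [0, 0, 0], [0, 0, 0], [0, 0, 0]], "claw": [1, 1, 1, 1, 1]}}

```text
t: 35.35
eef_pos: [620.4, 64.0, 116.8]
tcp_rot: [-3.141, 0.0, 1.367]
ft_force: [-0.8, 0.3, -3.4]
opening: 0.607
grip_force: 30.0
```

>>> {"op": "arm_command", "data": {"delta_pos": [[0, 0, -0.06], [0, 0, -0.1], [0, 0, -0.13], [0, 0, -0.147], [0, 0, -0.155]], "delta_rot": [[0, 0, 0], [0, 0, 0], [0, 0, 0], [0, 0, 0], [0, 0, 0]], "claw": [1, 1, 1, 1, 1]}}

```text
t: 35.77
eef_pos: [621.1, 64.0, 80.0]
tcp_rot: [3.141, -0.0, 1.367]
ft_force: [-0.1, 0.0, -3.4]
opening: 0.604
grip_force: 30.0
```

>>> {"op": "arm_command", "data": {"delta_pos": [[0, 0, 0], [0, 0, 0], [0, 0, -0.002], [0, 0, -0.004], [0, 0, -0.006]], "delta_rot": [[0, 0, 0], [0, 0, 0], [0, 0, 0], [0, 0, 0], [0, 0, 0]], "claw": [1, 1, 1, 1, 1]}}

```text
t: 36.18
eef_pos: [621.0, 64.1, 79.0]
tcp_rot: [3.141, -0.0, 1.367]
ft_force: [-2.8, 0.6, 8.2]
opening: 0.603
grip_force: 30.0
```

>>> {"op": "arm_command", "data": {"delta_pos": [[0, 0, 0], [0, 0, 0], [0, 0, 0], [0, 0, 0], [0, 0, 0]], "delta_rot": [[0, 0, 0], [0, 0, 0], [0, 0, 0], [0, 0, 0], [0, 0, 0]], "claw": [1, 1, 1, 1, 1]}}

```text
t: 36.6
eef_pos: [621.0, 64.1, 79.0]
tcp_rot: [3.141, -0.0, 1.367]
ft_force: [-2.9, 0.7, 5.5]
opening: 0.609
grip_force: 30.0
```

Touching the coaster, so I'll release and go for the mill.

>>> {"op": "arm_command", "data": {"delta_pos": [[0, 0, 0], [0, 0, 0], [0, 0, 0], [0, 0, 0], [0, 0, 0]], "delta_rot": [[0, 0, 0], [0, 0, 0], [0, 0, 0], [0, 0, 0], [0, 0, 0]], "claw": [0, 0, 0, 0, 0]}}

```text
t: 37.02
eef_pos: [620.9, 64.0, 78.3]
tcp_rot: [-3.142, 0.0, 1.367]
ft_force: [-0.0, -0.2, -0.6]
opening: 0.901
grip_force: 0.0
```

>>> {"op": "arm_command", "data": {"delta_pos": [[0, 0, 0], [0, 0, 0], [0, 0, 0.02], [0, 0, 0.1], [0, 0, 0.24]], "delta_rot": [[0, 0, 0], [0, 0, 0], [0, 0, 0], [0, 0, 0], [0, 0, 0]], "claw": [0, 0, 0, 0, 0]}}

```text
t: 37.43
eef_pos: [619.4, 64.0, 136.4]
tcp_rot: [-3.136, 0.001, 1.367]
ft_force: [0.6, -0.1, 0.1]
opening: 1.001
grip_force: 0.0
```

>>> {"op": "arm_command", "data": {"delta_pos": [[0, 0, 0.12], [0, 0, 0.24], [0, 0, 0.35], [0, 0, 0.42], [0, 0, 0.46]], "delta_rot": [[0, 0, 0], [0, 0, 0], [0, 0, 0], [0, 0, 0], [0, 0, 0]], "claw": [0, 0, 0, 0, 0]}}

```text
t: 37.85
eef_pos: [621.3, 64.1, 256.5]
tcp_rot: [3.138, -0.001, 1.367]
ft_force: [-0.1, 0.2, -0.2]
opening: 0.999
grip_force: 0.0
```

>>> {"op": "arm_command", "data": {"delta_pos": [[-0.05, -0.06, 0], [-0.12, -0.15, 0], [-0.2, -0.26, 0], [-0.28, -0.37, 0], [-0.363, -0.475, 0]], "delta_rot": [[0, 0, 0], [0, 0, 0], [0, 0, 0], [0, 0, 0], [0, 0, 0]], "claw": [0, 0, 0, 0, 0]}}

```text
t: 38.27
eef_pos: [528.9, -55.6, 253.0]
tcp_rot: [-3.141, 0.0, 1.368]
ft_force: [1.1, -0.8, -0.4]
opening: 1.004
grip_force: 0.0
```

>>> {"op": "arm_command", "data": {"delta_pos": [[-0.073, -0.095, 0], [-0.146, -0.19, 0], [-0.22, -0.285, 0], [-0.292, -0.38, 0], [-0.363, -0.475, 0]], "delta_rot": [[0, 0, 0], [0, 0, 0], [0, 0, 0], [0, 0, 0], [0, 0, 0]], "claw": [0, 0, 0, 0, 0]}}

```text
t: 38.68
eef_pos: [438.1, -174.3, 253.2]
tcp_rot: [-3.141, -0.0, 1.367]
ft_force: [0.9, 0.0, 0.9]
opening: 1.005
grip_force: 0.0
```

>>> {"op": "arm_command", "data": {"delta_pos": [[-0.08, -0.105, 0], [-0.16, -0.21, 0], [-0.24, -0.315, 0], [-0.31, -0.41, 0], [-0.363, -0.475, 0]], "delta_rot": [[0, 0, 0], [0, 0, 0], [0, 0, 0], [0, 0, 0], [0, 0, 0]], "claw": [0, 0, 0, 0, 0]}}

```text
t: 39.1
eef_pos: [347.1, -293.7, 253.2]
tcp_rot: [-3.141, -0.0, 1.366]
ft_force: [-0.3, 0.8, 0.1]
opening: 1.002
grip_force: 0.0
```

>>> {"op": "arm_command", "data": {"delta_pos": [[0, 0, 0], [0, 0, 0], [0, 0, 0], [0, 0, 0], [0, 0, 0]], "delta_rot": [[0, 0, 0], [0, 0, 0], [0, 0, 0], [0, 0, 0], [0, 0, 0]], "claw": [0, 0, 0, 0, 0]}}

```text
t: 39.52
eef_pos: [349.1, -291.5, 253.4]
tcp_rot: [-3.142, -0.0, 1.368]
ft_force: [0.8, 0.4, 0.6]
opening: 1.0
grip_force: 0.0
```

>>> {"op": "arm_command", "data": {"delta_pos": [[0, 0, 0], [0, 0, 0], [0, 0, 0], [0, 0, 0], [0, 0, 0]], "delta_rot": [[0, 0, 0], [0, 0, 0], [0, 0, 0], [0, 0, 0], [0, 0, 0]], "claw": [0, 0, 0, 0, 0]}}

```text
t: 39.93
eef_pos: [348.7, -292.2, 253.5]
tcp_rot: [3.141, 0.0, 1.367]
ft_force: [0.6, 0.7, -0.0]
opening: 1.0
grip_force: 0.0
```

>>> {"op": "arm_command", "data": {"delta_pos": [[0, 0, -0.12], [0, 0, -0.26], [0, 0, -0.4], [0, 0, -0.51], [0, 0, -0.564]], "delta_rot": [[0, 0, 0], [0, 0, 0], [0, 0, 0], [0, 0, 0], [0, 0, 0]], "claw": [0, 0, 0, 0, 0]}}

```text
t: 40.35
eef_pos: [347.9, -291.4, 109.7]
tcp_rot: [-3.139, -0.002, 1.367]
ft_force: [-0.3, 0.0, 0.7]
opening: 0.999
grip_force: 0.0
```

>>> {"op": "arm_command", "data": {"delta_pos": [[0, 0, 0], [0, 0, 0], [0, 0, 0], [0, 0, 0], [0, 0, 0]], "delta_rot": [[0, 0, 0], [0, 0, 0], [0, 0, 0], [0, 0, 0], [0, 0, 0]], "claw": [0, 0, 1, 1, 1]}}

```text
t: 40.77
eef_pos: [348.9, -292.5, 113.5]
tcp_rot: [3.14, 0.001, 1.367]
ft_force: [0.1, 0.2, 0.2]
opening: 0.843
grip_force: 0.0
```

>>> {"op": "arm_command", "data": {"delta_pos": [[0, 0, 0], [0, 0, 0], [0, 0, 0], [0, 0, 0], [0, 0, 0]], "delta_rot": [[0, 0, 0], [0, 0, 0], [0, 0, 0], [0, 0, 0], [0, 0, 0]], "claw": [1, 1, 1, 1, 1]}}

```text
t: 41.18
eef_pos: [348.6, -292.2, 112.5]
tcp_rot: [3.141, 0.0, 1.367]
ft_force: [0.1, 0.7, 0.4]
opening: 0.503
grip_force: 30.1
```

>>> {"op": "arm_command", "data": {"delta_pos": [[0, 0, 0.04], [0, 0, 0.16], [0, 0, 0.3], [0, 0, 0.44], [0, 0, 0.56]], "delta_rot": [[0, 0, 0], [0, 0, 0], [0, 0, 0], [0, 0, 0], [0, 0, 0]], "claw": [1, 1, 1, 1, 1]}}

```text
t: 41.6
eef_pos: [348.4, -291.9, 254.4]
tcp_rot: [3.141, 0.0, 1.367]
ft_force: [1.1, -0.6, -3.4]
opening: 0.498
grip_force: 30.0
```

>>> {"op": "arm_command", "data": {"delta_pos": [[0.03, 0.04, 0], [0.07, 0.1, 0], [0.12, 0.18, 0], [0.19, 0.27, 0], [0.2575, 0.367, 0]], "delta_rot": [[0, 0, 0], [0, 0, 0], [0, 0, 0], [0, 0, 0], [0, 0, 0]], "claw": [1, 1, 1, 1, 1]}}

```text
t: 42.02
eef_pos: [413.2, -199.6, 252.3]
tcp_rot: [-3.141, -0.0, 1.366]
ft_force: [0.0, -0.5, -2.2]
opening: 0.497
grip_force: 30.0
```

>>> {"op": "arm_command", "data": {"delta_pos": [[0.055, 0.08, 0], [0.11, 0.16, 0], [0.16, 0.23, 0], [0.21, 0.3, 0], [0.2575, 0.367, 0]], "delta_rot": [[0, 0, 0], [0, 0, 0], [0, 0, 0], [0, 0, 0], [0, 0, 0]], "claw": [1, 1, 1, 1, 1]}}

```text
t: 42.43
eef_pos: [477.7, -107.5, 252.2]
tcp_rot: [-3.141, -0.0, 1.367]
ft_force: [0.1, -0.5, -2.2]
opening: 0.499
grip_force: 30.0
```

>>> {"op": "arm_command", "data": {"delta_pos": [[0.06, 0.085, 0], [0.12, 0.17, 0], [0.18, 0.255, 0], [0.23, 0.325, 0], [0.2575, 0.367, 0]], "delta_rot": [[0, 0, 0], [0, 0, 0], [0, 0, 0], [0, 0, 0], [0, 0, 0]], "claw": [1, 1, 1, 1, 1]}}

```text
t: 42.85
eef_pos: [542.5, -15.2, 252.0]
tcp_rot: [-3.141, -0.0, 1.368]
ft_force: [-0.4, -0.5, -2.0]
opening: 0.5
grip_force: 30.0
```

>>> {"op": "arm_command", "data": {"delta_pos": [[0, 0, 0], [0, 0, 0], [0, 0, 0], [0, 0, 0], [0, 0, 0]], "delta_rot": [[0, 0, 0], [0, 0, 0], [0, 0, 0], [0, 0, 0], [0, 0, 0]], "claw": [1, 1, 1, 1, 1]}}

```text
t: 43.27
eef_pos: [541.4, -17.8, 252.6]
tcp_rot: [3.141, 0.0, 1.366]
ft_force: [-0.3, -0.2, -2.6]
opening: 0.5
grip_force: 30.0
```

>>> {"op": "arm_command", "data": {"delta_pos": [[0, 0, 0], [0, 0, 0], [0, 0, 0], [0, 0, 0], [0, 0, 0]], "delta_rot": [[0, 0, 0], [0, 0, 0], [0, 0, 0], [0, 0, 0], [0, 0, 0]], "claw": [1, 1, 1, 1, 1]}}

```text
t: 43.68
eef_pos: [541.7, -17.0, 252.5]
tcp_rot: [3.142, 0.0, 1.367]
ft_force: [0.7, 0.3, -1.8]
opening: 0.5
grip_force: 30.0
```

>>> {"op": "arm_command", "data": {"delta_pos": [[0, 0, -0.08], [0, 0, -0.19], [0, 0, -0.3], [0, 0, -0.39], [0, 0, -0.46]], "delta_rot": [[0, 0, 0], [0, 0, 0], [0, 0, 0], [0, 0, 0], [0, 0, 0]], "claw": [1, 1, 1, 1, 1]}}

```text
t: 44.1
eef_pos: [541.3, -16.9, 135.7]
tcp_rot: [-3.14, 0.0, 1.367]
ft_force: [-0.3, -0.0, -2.0]
opening: 0.498
grip_force: 30.0
```

>>> {"op": "arm_command", "data": {"delta_pos": [[0, 0, -0.05], [0, 0, -0.09], [0, 0, -0.115], [0, 0, -0.13], [0, 0, -0.135]], "delta_rot": [[0, 0, 0], [0, 0, 0], [0, 0, 0], [0, 0, 0], [0, 0, 0]], "claw": [1, 1, 1, 1, 1]}}

```text
t: 44.52
eef_pos: [541.8, -16.9, 103.6]
tcp_rot: [3.142, 0.0, 1.367]
ft_force: [-0.1, -0.2, -2.6]
opening: 0.498
grip_force: 30.0
```

>>> {"op": "arm_command", "data": {"delta_pos": [[0, 0, 0], [0, 0, 0], [0, 0, -0.002], [0, 0, -0.004], [0, 0, -0.005]], "delta_rot": [[0, 0, 0], [0, 0, 0], [0, 0, 0], [0, 0, 0], [0, 0, 0]], "claw": [1, 1, 1, 1, 1]}}

```text
t: 44.93
eef_pos: [541.8, -17.0, 102.7]
tcp_rot: [3.141, 0.0, 1.367]
ft_force: [0.1, -0.6, -2.2]
opening: 0.498
grip_force: 30.0
```

>>> {"op": "arm_command", "data": {"delta_pos": [[0, 0, 0], [0, 0, 0], [0, 0, 0], [0, 0, 0], [0, 0, 0]], "delta_rot": [[0, 0, 0], [0, 0, 0], [0, 0, 0], [0, 0, 0], [0, 0, 0]], "claw": [1, 1, 1, 1, 1]}}

```text
t: 45.35
eef_pos: [541.8, -17.0, 102.6]
tcp_rot: [3.141, 0.0, 1.367]
ft_force: [0.4, 0.4, 0.1]
opening: 0.496
grip_force: 30.0
```

>>> {"op": "arm_command", "data": {"delta_pos": [[0, 0, -0.001], [0, 0, -0.001], [0, 0, -0.001], [0, 0, -0.001], [0, 0, -0.001]], "delta_rot": [[0, 0, 0], [0, 0, 0], [0, 0, 0], [0, 0, 0], [0, 0, 0]], "claw": [0, 0, 0, 0, 0]}}

```text
t: 45.77
eef_pos: [541.8, -17.0, 102.2]
tcp_rot: [3.141, -0.0, 1.367]
ft_force: [0.4, 0.1, 0.8]
opening: 0.789
grip_force: 0.0
```

>>> {"op": "arm_command", "data": {"delta_pos": [[0, 0, 0], [0, 0, 0], [0, 0, 0.02], [0, 0, 0.1], [0, 0, 0.2]], "delta_rot": [[0, 0, 0], [0, 0, 0], [0, 0, 0], [0, 0, 0], [0, 0, 0]], "claw": [0, 0, 0, 0, 0]}}

```text
t: 46.18
eef_pos: [541.0, -16.9, 151.8]
tcp_rot: [-3.139, 0.0, 1.367]
ft_force: [0.3, -0.3, -0.4]
opening: 1.001
grip_force: 0.0
```

>>> {"op": "arm_command", "data": {"delta_pos": [[0, 0, 0.1], [0, 0, 0.2], [0, 0, 0.3], [0, 0, 0.36], [0, 0, 0.39]], "delta_rot": [[0, 0, 0], [0, 0, 0], [0, 0, 0], [0, 0, 0], [0, 0, 0]], "claw": [0, 0, 0, 0, 0]}}

```text
t: 46.6
eef_pos: [542.2, -17.0, 252.3]
tcp_rot: [3.138, -0.0, 1.367]
ft_force: [0.5, -0.2, 0.1]
opening: 1.0
grip_force: 0.0
```

>>> {"op": "arm_command", "data": {"delta_pos": [[-0.02, -0.05, 0], [-0.04, -0.13, 0], [-0.07, -0.23, 0], [-0.105, -0.34, 0], [-0.141, -0.45, 0]], "delta_rot": [[0, 0, 0], [0, 0, 0], [0, 0, 0], [0, 0, 0], [0, 0, 0]], "claw": [0, 0, 0, 0, 0]}}

```text
t: 47.02
eef_pos: [505.2, -130.8, 248.5]
tcp_rot: [-3.14, -0.0, 1.368]
ft_force: [1.2, -0.5, -0.1]
opening: 1.005
grip_force: 0.0
```

>>> {"op": "arm_command", "data": {"delta_pos": [[-0.03, -0.1, 0], [-0.06, -0.2, 0], [-0.09, -0.29, 0], [-0.118, -0.375, 0], [-0.141, -0.45, 0]], "delta_rot": [[0, 0, 0], [0, 0, 0], [0, 0, 0], [0, 0, 0], [0, 0, 0]], "claw": [0, 0, 0, 0, 0]}}

```text
t: 47.43
eef_pos: [469.7, -243.6, 248.5]
tcp_rot: [-3.14, -0.001, 1.366]
ft_force: [0.7, -0.2, 0.2]
opening: 0.997
grip_force: 0.0
```

>>> {"op": "arm_command", "data": {"delta_pos": [[-0.033, -0.105, 0], [-0.066, -0.21, 0], [-0.1, -0.315, 0], [-0.125, -0.4, 0], [-0.141, -0.45, 0]], "delta_rot": [[0, 0, 0], [0, 0, 0], [0, 0, 0], [0, 0, 0], [0, 0, 0]], "claw": [0, 0, 0, 0, 0]}}

```text
t: 47.85
eef_pos: [434.3, -356.6, 248.4]
tcp_rot: [-3.14, -0.001, 1.365]
ft_force: [0.2, -0.3, 0.6]
opening: 1.0
grip_force: 0.0
```

>>> {"op": "arm_command", "data": {"delta_pos": [[0, 0, 0], [0, 0, 0], [0, 0, 0], [0, 0, 0], [0, 0, 0]], "delta_rot": [[0, 0, 0], [0, 0, 0], [0, 0, 0], [0, 0, 0], [0, 0, 0]], "claw": [0, 0, 0, 0, 0]}}

```text
t: 48.27
eef_pos: [436.3, -353.6, 249.7]
tcp_rot: [3.142, -0.0, 1.368]
ft_force: [-0.4, 0.4, -0.5]
opening: 1.002
grip_force: 0.0
```

>>> {"op": "arm_command", "data": {"delta_pos": [[0, 0, 0], [0, 0, 0], [0, 0, 0], [0, 0, 0], [0, 0, 0]], "delta_rot": [[0, 0, 0], [0, 0, 0], [0, 0, 0], [0, 0, 0], [0, 0, 0]], "claw": [0, 0, 0, 0, 0]}}

```text
t: 48.68
eef_pos: [436.0, -354.4, 249.7]
tcp_rot: [3.141, 0.0, 1.367]
ft_force: [0.8, 0.4, -0.4]
opening: 0.998
grip_force: 0.0
```

>>> {"op": "arm_command", "data": {"delta_pos": [[0, 0, -0.14], [0, 0, -0.3], [0, 0, -0.46], [0, 0, -0.58], [0, 0, -0.639]], "delta_rot": [[0, 0, 0], [0, 0, 0], [0, 0, 0], [0, 0, 0], [0, 0, 0]], "claw": [0, 0, 0, 0, 0]}}

```text
t: 49.1
eef_pos: [434.9, -353.5, 86.4]
tcp_rot: [-3.138, -0.002, 1.367]
ft_force: [-0.7, -0.5, 0.2]
opening: 1.0
grip_force: 0.0
```

>>> {"op": "arm_command", "data": {"delta_pos": [[0, 0, 0], [0, 0, 0], [0, 0, 0], [0, 0, 0], [0, 0, 0]], "delta_rot": [[0, 0, 0], [0, 0, 0], [0, 0, 0], [0, 0, 0], [0, 0, 0]], "claw": [0, 0, 1, 1, 1]}}

```text
t: 49.52
eef_pos: [436.4, -354.9, 91.3]
tcp_rot: [3.14, 0.001, 1.367]
ft_force: [0.9, -0.4, 0.7]
opening: 0.848
grip_force: 0.0
```

>>> {"op": "arm_command", "data": {"delta_pos": [[0, 0, 0], [0, 0, 0], [0, 0, 0], [0, 0, 0], [0, 0, 0]], "delta_rot": [[0, 0, 0], [0, 0, 0], [0, 0, 0], [0, 0, 0], [0, 0, 0]], "claw": [1, 1, 1, 1, 1]}}

```text
t: 49.93
eef_pos: [436.0, -354.5, 90.1]
tcp_rot: [3.141, 0.0, 1.367]
ft_force: [0.3, -1.1, 2.1]
opening: 0.546
grip_force: 29.7
```

>>> {"op": "arm_command", "data": {"delta_pos": [[0, 0, 0.06], [0, 0, 0.2], [0, 0, 0.36], [0, 0, 0.52], [0, 0, 0.64]], "delta_rot": [[0, 0, 0], [0, 0, 0], [0, 0, 0], [0, 0, 0], [0, 0, 0]], "claw": [1, 1, 1, 1, 1]}}

```text
t: 50.35
eef_pos: [436.0, -354.5, 252.8]
tcp_rot: [3.14, 0.001, 1.367]
ft_force: [0.8, -0.3, -2.7]
opening: 0.548
grip_force: 29.7
```

>>> {"op": "arm_command", "data": {"delta_pos": [[0.04, 0.05, 0], [0.1, 0.13, 0], [0.17, 0.23, 0], [0.24, 0.33, 0], [0.3136, 0.429, 0]], "delta_rot": [[0, 0, 0], [0, 0, 0], [0, 0, 0], [0, 0, 0], [0, 0, 0]], "claw": [1, 1, 1, 1, 1]}}

```text
t: 50.77
eef_pos: [514.6, -246.0, 249.7]
tcp_rot: [-3.141, -0.0, 1.366]
ft_force: [0.1, -0.0, -2.6]
opening: 0.548
grip_force: 29.7
```

>>> {"op": "arm_command", "data": {"delta_pos": [[0.08, 0.11, 0], [0.16, 0.22, 0], [0.23, 0.32, 0], [0.28, 0.39, 0], [0.3136, 0.429, 0]], "delta_rot": [[0, 0, 0], [0, 0, 0], [0, 0, 0], [0, 0, 0], [0, 0, 0]], "claw": [1, 1, 1, 1, 1]}}

```text
t: 51.18
eef_pos: [593.6, -137.7, 249.4]
tcp_rot: [-3.141, -0.0, 1.369]
ft_force: [-0.3, 0.2, -2.4]
opening: 0.552
grip_force: 29.7
```

>>> {"op": "arm_command", "data": {"delta_pos": [[0, 0, 0], [0, 0, 0], [0, 0, 0], [0, 0, 0], [0, 0, 0]], "delta_rot": [[0, 0, 0], [0, 0, 0], [0, 0, 0], [0, 0, 0], [0, 0, 0]], "claw": [1, 1, 1, 1, 1]}}

```text
t: 51.6
eef_pos: [592.3, -141.0, 250.0]
tcp_rot: [-3.142, 0.0, 1.366]
ft_force: [0.8, 0.2, -3.3]
opening: 0.55
grip_force: 29.7
```

>>> {"op": "arm_command", "data": {"delta_pos": [[0, 0, 0], [0, 0, 0], [0, 0, 0], [0, 0, 0], [0, 0, 0]], "delta_rot": [[0, 0, 0], [0, 0, 0], [0, 0, 0], [0, 0, 0], [0, 0, 0]], "claw": [1, 1, 1, 1, 1]}}

```text
t: 52.02
eef_pos: [592.8, -140.0, 250.0]
tcp_rot: [3.141, 0.0, 1.367]
ft_force: [0.1, -0.3, -4.1]
opening: 0.551
grip_force: 29.7
```

Down to 81, then 79.8.

>>> {"op": "arm_command", "data": {"delta_pos": [[0, 0, -0.08], [0, 0, -0.2], [0, 0, -0.32], [0, 0, -0.43], [0, 0, -0.52]], "delta_rot": [[0, 0, 0], [0, 0, 0], [0, 0, 0], [0, 0, 0], [0, 0, 0]], "claw": [1, 1, 1, 1, 1]}}

```text
t: 52.43
eef_pos: [592.3, -139.8, 118.1]
tcp_rot: [-3.141, -0.0, 1.367]
ft_force: [-0.7, -0.1, -3.4]
opening: 0.548
grip_force: 29.7
```

>>> {"op": "arm_command", "data": {"delta_pos": [[0, 0, -0.06], [0, 0, -0.1], [0, 0, -0.13], [0, 0, -0.148], [0, 0, -0.156]], "delta_rot": [[0, 0, 0], [0, 0, 0], [0, 0, 0], [0, 0, 0], [0, 0, 0]], "claw": [1, 1, 1, 1, 1]}}

```text
t: 52.85
eef_pos: [593.0, -140.0, 81.0]
tcp_rot: [3.141, 0.0, 1.367]
ft_force: [-0.6, 0.5, -3.0]
opening: 0.551
grip_force: 29.7
```

>>> {"op": "arm_command", "data": {"delta_pos": [[0, 0, 0], [0, 0, 0], [0, 0, -0.002], [0, 0, -0.004], [0, 0, -0.005]], "delta_rot": [[0, 0, 0], [0, 0, 0], [0, 0, 0], [0, 0, 0], [0, 0, 0]], "claw": [1, 1, 1, 1, 1]}}

```text
t: 53.27
eef_pos: [592.9, -140.0, 80.1]
tcp_rot: [3.141, 0.0, 1.367]
ft_force: [-0.7, 0.7, 3.5]
opening: 0.555
grip_force: 29.7
```

>>> {"op": "arm_command", "data": {"delta_pos": [[0, 0, 0], [0, 0, 0], [0, 0, 0], [0, 0, 0], [0, 0, 0]], "delta_rot": [[0, 0, 0], [0, 0, 0], [0, 0, 0], [0, 0, 0], [0, 0, 0]], "claw": [1, 1, 1, 1, 1]}}

```text
t: 53.68
eef_pos: [593.0, -140.0, 80.1]
tcp_rot: [3.141, 0.0, 1.367]
ft_force: [-0.3, 0.0, 6.0]
opening: 0.551
grip_force: 29.7
```

>>> {"op": "arm_command", "data": {"delta_pos": [[0, 0, 0], [0, 0, 0], [0, 0, 0], [0, 0, 0], [0, 0, 0]], "delta_rot": [[0, 0, 0], [0, 0, 0], [0, 0, 0], [0, 0, 0], [0, 0, 0]], "claw": [0, 0, 0, 0, 0]}}

```text
t: 54.1
eef_pos: [592.7, -140.0, 79.5]
tcp_rot: [-3.141, -0.0, 1.367]
ft_force: [0.5, -0.2, -0.1]
opening: 0.845
grip_force: 0.0
```

>>> {"op": "arm_command", "data": {"delta_pos": [[0, 0, 0], [0, 0, 0], [0, 0, 0.02], [0, 0, 0.1], [0, 0, 0.22]], "delta_rot": [[0, 0, 0], [0, 0, 0], [0, 0, 0], [0, 0, 0], [0, 0, 0]], "claw": [0, 0, 0, 0, 0]}}

```text
t: 54.52
eef_pos: [591.8, -139.7, 133.5]
tcp_rot: [-3.137, -0.001, 1.367]
ft_force: [0.5, -0.7, 0.0]
opening: 0.997
grip_force: 0.0
```

>>> {"op": "arm_command", "data": {"delta_pos": [[0, 0, 0.12], [0, 0, 0.24], [0, 0, 0.35], [0, 0, 0.42], [0, 0, 0.46]], "delta_rot": [[0, 0, 0], [0, 0, 0], [0, 0, 0], [0, 0, 0], [0, 0, 0]], "claw": [0, 0, 0, 0, 0]}}

```text
t: 54.93
eef_pos: [593.2, -140.1, 252.7]
tcp_rot: [3.138, 0.0, 1.367]
ft_force: [-0.1, -1.0, -0.6]
opening: 1.0
grip_force: 0.0
```

>>> {"op": "arm_command", "data": {"delta_pos": [[-0.07, -0.1, 0], [-0.15, -0.22, 0], [-0.23, -0.34, 0], [-0.31, -0.46, 0], [-0.38, -0.56, 0]], "delta_rot": [[0, 0, 0], [0, 0, 0], [0, 0, 0], [0, 0, 0], [0, 0, 0]], "claw": [0, 0, 0, 0, 0]}}

```text
t: 55.35
eef_pos: [496.3, -281.4, 249.3]
tcp_rot: [-3.141, -0.0, 1.367]
ft_force: [0.8, -0.4, 0.1]
opening: 1.001
grip_force: 0.0
```

>>> {"op": "arm_command", "data": {"delta_pos": [[-0.02, -0.05, 0], [-0.03, -0.09, 0], [-0.03, -0.1, 0], [-0.03, -0.1, 0], [-0.03, -0.1, 0]], "delta_rot": [[0, 0, 0], [0, 0, 0], [0, 0, 0], [0, 0, 0], [0, 0, 0]], "claw": [0, 0, 0, 0, 0]}}

```text
t: 55.77
eef_pos: [490.9, -304.1, 249.4]
tcp_rot: [-3.141, -0.0, 1.368]
ft_force: [-0.2, 0.8, -0.4]
opening: 1.001
grip_force: 0.0
```

```bash
python3 - <<'E'
from h import *
c,im=snap("side","s3");c2,t=snap("top","t3");print(state()["t"],state()["eef_pos"])
for n,i in [("top0",t),("side0",im)]:
    a=cv2.imread(f"pics/{n}.png")
    for s in ([(265,168,42,46),(305,198,38,42),(350,166,44,46)] if n=="top0" else [(285,145,36,50),(280,175,42,58),(332,192,42,62)]):
        x,y,w,h=s;r=cv2.matchTemplate(i[:,:,::-1][y-10:y+h+10,x-10:x+w+10].copy(),a[y:y+h,x:x+w],5);_,v,_,l=cv2.minMaxLoc(r);print(n,round(v,3),l[0]-10,l[1]-10)
cv2.imwrite("pics/v3.png",np.vstack([im[100:400,:,::-1],t[100:400,:,::-1]]))
E
```

```text
55.8667 [ 490.90179236 -303.94572338  249.59857994]
top0 0.994 0 0
top0 0.995 0 0
top0 0.994 0 0
side0 0.989 0 0
side0 0.994 0 0
side0 0.337 1 0
```

View pics/v3.png

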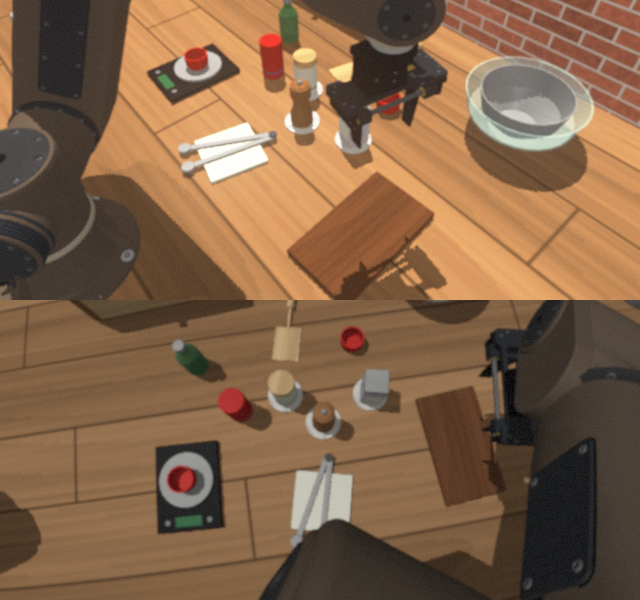

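Jar, mill and tin match their starting pixels in the top view, with zero-pixel shifts. I'll check the bowl at rim height and hand in if it is centred.

```bash
python3 - <<'E'
from h import *
E=[]
for n,z in [("top",58)]:
    c=calibration(n);i=cv2.cvtColor(cv2.imread(f"pics/t3.png"),cv2.COLOR_BGR2HSV);H,s,V=cv2.split(i)
    m=(((H<6)|(H>174))&(s>150)&(V>50)).astype(np.uint8)*255;m[:, :155]=0;m[:,215:]=0;m[:250]=0
    ct=max(cv2.findContours(m,0,1)[0],key=cv2.contourArea);(x,y),r=cv2.minEnclosingCircle(ct)
    p=plane(c,(x,y),z);d=np.hypot(*(p-[454.5,315.5]));print((x,y,r),p,d)
if d<8: print(job_done())
E
```

```text
(181.3709716796875, 278.81451416015625, 14.010843276977539) [453.86609381 310.55942085] 4.981080141251465
the job is handed in; nothing more can be done
None
```

The job is handed in: by my last camera check the bowl stands about 5 mm from the centre of the scale's plate, the jar, mill and tin are back upright on their own coasters, and the oil bottle was not touched; the verdict itself was not shown.

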